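Dial the board clamp open and pack its jaws

ROBOT

A 7-joint arm with a two-finger parallel gripper is mounted at the origin on the work surface. World frame = base frame: x ahead of the robot, y to its left, z up, the work surface at z = 0. Lengths are in m, angles in rad, forces in N, time in s.
With the tool pointing down it reaches from about 0.425 to 1.025 m from the base axis. Payload 9.4 kg.
Tool frame: the origin (TCP) lies on the centre line of the jaws, within the pads' length; the fingertips stand 22 mm ahead of it and the grasp point (between the pads) lies 3 mm ahead of it; z points along the fingers, y is the direction in which the jaws open and shut (so a half turn about z gives the same grasp; the last joint's range is limited). The gripper opens to 93 mm and grips with 3 to 60 N. Pads are 15 mm wide; open, the fingers measure 128 mm over their backs; the gripper's body (75 mm by 188 mm) begins 65 mm behind the grasp point.
Start: joints at [-0.077, 0.599, -0.003, 1.599, 0.002, 0.943, -0.08], TCP at [0.725, -0, 0.211] pointing down, gripper open.
Joint ranges: [-2.57, 2.57], [-0.35, 1.97], [-1.29, 1.29], [0.11, 2.56], [-1.05, 4.19], [0.11, 1.86], [-2.63, 2.63]. Speed limits (rad/s): [2.22, 2.22, 3.01, 3.01, 3.14, 3.14, 3.14].

INTERFACE

Orientations are given as a rotation vector (axis times angle).
In Python, from cell import get_obs, camera, calibration, job gives the robot as it stands.
- The arm moves only by the tool play_rows, never from a script. Its argument "steps" is a list of rows, each a list of 3 entries, a list of its own where there are three numbers: the turn, a rotation vector about the world's x, y, z in degrees, then the shift along the world's x, y, z in m, then the gripper command: -1 is fully open, 1 is shut, values between are in proportion. In form: [[[rx, ry, rz], [dx, dy, dz], gripper], ...]. A call has 1 to 12 rows; each row is the pose to reach, as a shift and turn from the pose commanded when the call began; what a row does not reach only later rows make up. A row lasts 1/8 s, in which the tool goes at most 62.5 mm and 10.7 degrees, less where a joint would pass 70% of its speed; a pose out of reach is approached as far as the arm can. A call with a gripper value outside its range is refused whole. The fingers move at their own pace and stop on an object; "grip_force" is the grip in N (left out, the last holds). Time passes only in rows, so rows that repeat a pose let the fingers close. It gives the time, the measured TCP pose, the force and the opening at its end, in the units of the state.
- get_obs(): the state, without advancing time (a new reading comes with each control period).
- camera(name): name is "scene" or "side" or "wrist"; returns the picture (420x560x3 uint8, blue, green, red); there is no depth.
- calibration(name): a dict with "fovy" (degrees; the focal length in pixels is half the picture's height over the tangent of half this angle, whatever the lens; pixels are square), "cx", "cy" (the principal point, pixels), "view" (4x4, takes a point from world to camera coordinates). Camera axes: x right, y up, looking along -z (the intrinsics and any distortion apply to the point x, -y, -z); pixel columns grow to the right and rows downward; lengths in m; the calibration is good to about 2 mm. A picture is of the moment at which its call begins: read the wrist's pose just before it. calibration takes no time and is no camera call; for the wrist camera it gives the pose at the moment of the call.
- job.hand_in(): hands the job in, once; it reports no verdict.
The state is a dict: "time_s": time; "joint_positions": joint angles; "joint_velocities": joint speeds; "joint_efforts": joint torques, N m; "tcp_pos": TCP position; "tcp_rot": TCP orientation; "contact_force": force on the tool from outside, world axes, zero at the start; "torque": the same for the moment, N m; "opening": opening from 0.0 (shut) to 1.0 (fully open).
Only numpy, scipy, OpenCV 4.12 (cv2) and the standard library are available. Lean on these libraries where they do the work, as an engineer would, in place of code of your own. Each camera call takes 0.05 s, during which the arm holds its last target.

TASK

Turn the knob on the board clamp clockwise until its pointer stands at the index lug on the dial's rim. Then find by trial which of the two packing pieces fits the jaw opening at that setting (the thick one if it goes in, otherwise the thin one), and leave that one standing in there, fully down on the clamp's base; the other piece stays on the bench, clear of the clamp. Leave the knob at the index and the other things on the bench where they are.

Things in the scene. Friction and masses are not known exactly. Their poses are not given: they have to be found in the camera images.
- clamp: grey board clamp, fixed, 100 mm (x) by 260 mm (y); origin on the bench, z up, +y from the jaws to the knob. Base plate 12 mm thick; at -y two steel jaws 60 mm wide (x), tops 34 mm above the bench; at +y a 40 mm high housing with a 98 mm dial (top at 46 mm). The knob slides the jaw nearer it along y, clockwise opens; opening at the index unknown, 11.5 to 17 mm. The screw holds against about 20 N
- slot (a point): middle of the fixed jaw's upright gripping face, at jaw-top height (axes as the clamp's). The opening runs from this face towards +y and starts too narrow for any piece. Both jaws have a 4 x 4 mm, 45 degree lead-in at the top. Pieces go in from above, thickness along y
- slot_floor (a point): on the base plate, 22 mm straight below the slot point: the floor of the opening. A piece fully in rests its underside at this height and stands 36 mm out above the jaws; one too thick stops in the lead-in, its underside 16 to 22 mm above this floor
- knob_grip (a point): on the knob's vertical axis, 77 mm above the bench, at the height to grip. Disc 48 mm across, 8 mm high, with an upright grip bar 46 mm long, 14 mm thick, top at 84 mm. Site x lies along the bar; the -x end is the pointer (white line on top, black nib at the disc). Turns stiffly (0.12 N m), stays where left; the index is 1.4 to 3.1 rad clockwise of the start
- knob_mark (a point): the tip of the knob's pointer, 34 mm from the knob's axis, 50 mm above the bench; turns with the knob
- index_tip (a point): tip of the index lug, a dark steel block 22 x 16 mm, 6 mm high, with a white line, fixed across the dial's rim, pointing at the knob's axis. It lies 34 mm from the axis, where the knob's pointer tip must come to stand
- spacer_thin: upright plain aluminium packing piece, a rectangular block standing on end: 36 mm wide (its x axis), 10.5 mm thick (its y axis), 58 mm tall; origin at the centre of its underside, z up; about 75 g. Loose on the bench; both pieces look alike but for the thickness
- spacer_thick: upright plain aluminium packing piece, a rectangular block standing on end: 36 mm wide (its x axis), 14 mm thick (its y axis), 58 mm tall; origin at the centre of its underside, z up; about 100 g. Loose on the bench; both pieces look alike but for the thickness
- driver: screwdriver, 150 mm long, lying; bystander; origin at its underside, z up
- flux_jar: small closed amber jar, 40 mm across, 45 mm tall; bystander; origin at its underside, z up
- reel: empty grey plastic reel, 56 mm across, 35 mm tall; bystander; origin at its underside, z up
- board: green circuit board, 90 x 55 mm, lying flat; bystander; origin at its underside, z up
- tweezers: steel tweezers, 110 mm long, lying; bystander; origin at its underside, z up
- tray: white divided parts tray, 100 x 80 x 25 mm; bystander; origin at its underside, z up
Not all that is in view belongs to the job. What is shaped like the spacer_thick but blue or yellow is not meant.

How it is judged:
On the way, in this order (a step that is already met when the one before it is completed fails the run):
1. the knob's pointer stands at the index lug (within 3.5 mm at the pointer's tip) (horizontal distance between knob_mark and index_tip below 0.0035 m), for 0.3 s.
2. the thickest packing piece that goes in stands fully down in the jaw opening (((z of spacer_thick in the frame of clamp between 0.008 and 0.0155 m and y of spacer_thick in the frame of slot between 0.003 and 0.014 m and x of spacer_thick in the frame of slot between -0.018 and 0.018 m and angle between spacer_thick's own z axis and vertical below 0.2 rad) or (z of spacer_thin in the frame of clamp between 0.008 and 0.0155 m and y of spacer_thin in the frame of slot between 0.003 and 0.014 m and x of spacer_thin in the frame of slot between -0.018 and 0.018 m and angle between spacer_thin's own z axis and vertical below 0.2 rad and x of index_tip in the frame of clamp below 0.03129 m))), for 0.2 s.
At the end, for the whole second after the job is handed in: pointer tip within 3.5 mm of the index tip; the thickest piece that goes in (the thin one only where the index gives under 15.2 mm) stands in the jaws, underside within 3.5 mm of the base plate, within 18 mm of their middle; the other rests on the bench, not touching the clamp (horizontal distance between knob_mark and index_tip below 0.0035 m and ((z of spacer_thick in the frame of clamp between 0.008 and 0.0155 m and y of spacer_thick in the frame of slot between 0.003 and 0.014 m and x of spacer_thick in the frame of slot between -0.018 and 0.018 m and angle between spacer_thick's own z axis and vertical below 0.2 rad and height (world z) of spacer_thin below 0.03 m and contact force between spacer_thin and clamp below 0.01 N and linear speed of spacer_thin below 0.02 m/s) or (z of spacer_thin in the frame of clamp between 0.008 and 0.0155 m and y of spacer_thin in the frame of slot between 0.003 and 0.014 m and x of spacer_thin in the frame of slot between -0.018 and 0.018 m and angle between spacer_thin's own z axis and vertical below 0.2 rad and x of index_tip in the frame of clamp below 0.03129 m and height (world z) of spacer_thick below 0.03 m and contact force between spacer_thick and clamp below 0.01 N and linear speed of spacer_thick below 0.02 m/s)) and linear speed of each of spacer_thick, spacer_thin below 0.02 m/s).
It fails at once if a bystander on the bench is displaced by more than 30 mm (distance of any of driver, flux_jar, reel, board, tweezers, tray from where it was at the start of the episode above 0.03 m).
It also fails if it takes over 72 s, if anything falls off the work surface, if the arm or the gripper's body presses on something with over 40 N, if the wrist force passes 120 N, or if a joint passes its speed limit or range.

## Working session

There is one attempt and no reset: what is moved stays moved. The work goes in short steps, Python scripts to look and compute and a tool call to move; the robot and the scene stay as the last step left them, time stands still between calls to the robot, and variables do not carry over. Pictures are saved under pics/ and viewed, and the job is handed in when it is done.

Besides the shell and the picture viewer there is one more tool, called after "Request:" by a JSON object that holds its "method" and its "body", one argument or row to a line. play_rows: Moves the arm, as the interface text tells. Its arguments: {"type":"object","properties":{"steps":{"type":"array"},"grip_force":{"type":"number"}},"required":["steps"]}

```bash
mkdir -p pics; ls
python3 - <<'E'
from cell import get_obs,camera,calibration
import cv2
o=get_obs();print(o)
for n in ["scene","side","wrist"]:
    c=calibration(n);print(n,c)
    cv2.imwrite(f"pics/{n}0.png",camera(n))
E
```

```text
pics
{'time_s': 0.0, 'joint_positions': array([-0.07669066,  0.60013721, -0.00254866,  1.60013451,  0.00178687,
        0.94287057, -0.07981536]), 'joint_velocities': array([ 0.00158739, -0.00039724, -0.00125216, -0.00056972,  0.00088702,
       -0.00062571, -0.00036463]), 'joint_efforts': array([ 5.70884713e-04, -7.65060925e+01,  1.49801854e+00, -2.52344084e+01,
       -5.23842021e-02,  1.69115182e-02,  2.08527672e-04]), 'tcp_pos': array([ 7.24503070e-01, -1.86708438e-05,  2.10549500e-01]), 'tcp_rot': array([-2.22070033e+00, -2.22076820e+00,  1.85480396e-03]), 'contact_force': array([-0.5992252 ,  0.4082296 ,  0.09064292]), 'torque': array([-0.00587437,  0.01064179,  0.01461016]), 'opening': 0.9998339997185949}
scene {'fovy': 52.05126211817187, 'cx': 279.1322883892543, 'cy': 213.12573287212078, 'view': array([[ 0.83141612,  0.55527183,  0.02050446, -0.49999885],
       [-0.39156871,  0.55932095,  0.73063946,  0.14430667],
       [ 0.39423494, -0.61549432,  0.68245553, -1.26773953],
       [ 0.        ,  0.        ,  0.        ,  1.        ]])}
side {'fovy': 47.957351560356116, 'cx': 280.1714712990429, 'cy': 204.5053616313357, 'view': array([[ 0.99630079, -0.08364575, -0.01970103, -0.54501844],
       [ 0.06612847,  0.59984756,  0.79737691, -0.11338433],
       [-0.05487957, -0.79573004,  0.60315996, -1.10866943],
       [ 0.        ,  0.        ,  0.        ,  1.        ]])}
wrist {'fovy': 63.95288720612007, 'cx': 278.656244053295, 'cy': 210.43903462452678, 'view': array([[ 9.99998639e-01,  1.56957719e-03, -5.07521603e-04,
        -7.24917465e-01],
       [-1.64932141e-03,  9.56900740e-01, -2.90410492e-01,
         3.31840217e-02],
       [ 2.98261141e-05,  2.90410934e-01,  9.56902026e-01,
        -3.90833438e-01],
       [ 0.00000000e+00,  0.00000000e+00,  0.00000000e+00,
         1.00000000e+00]])}
```

View pics/scene0.png

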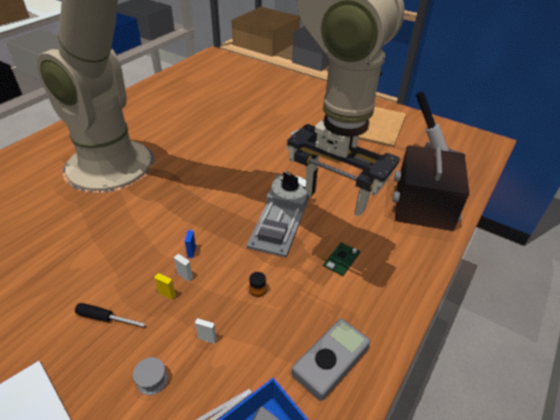

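View pics/side0.png

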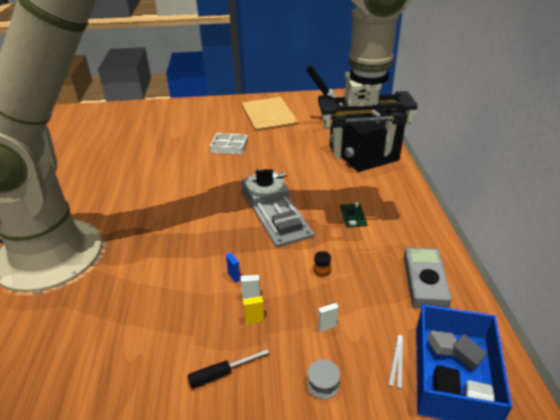

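View pics/wrist0.png

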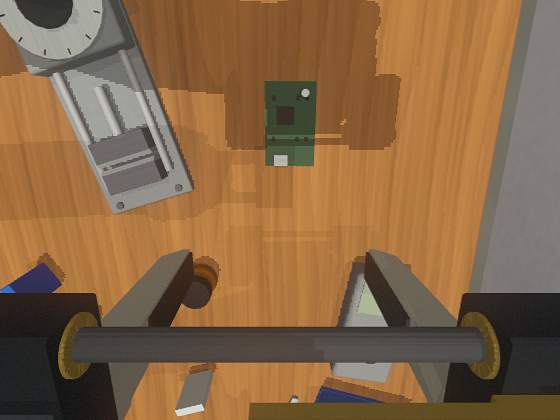

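```bash
cat > h.py <<'E'
import numpy as np,cv2
from cell import get_obs,camera,calibration
def K(c,H=420):
    f=H/2/np.tan(np.radians(c['fovy'])/2); return f,c['cx'],c['cy']
def p2w(c,u,v,z):
    f,cx,cy=K(c); V=c['view'];R=V[:3,:3];o=-R.T@V[:3,3]
    d=R.T@np.array([(u-cx)/f,-(v-cy)/f,-1.]); return o+d*(z-o[2])/d[2]
def w2p(c,p):
    f,cx,cy=K(c);q=c['view'][:3,:3]@np.array(p)+c['view'][:3,3]
    return np.array([cx+f*q[0]/-q[2],cy+f*q[1]/q[2]])
def snap(n,name):
    c=calibration(n);im=camera(n);cv2.imwrite(f"pics/{name}.png",im)
    import pickle;pickle.dump(c,open(f"pics/{name}.pkl","wb"));return c,im
def crop(im,u0,v0,u1,v1,s,name):
    cv2.imwrite(f"pics/{name}.png",cv2.resize(im[v0:v1,u0:u1],None,fx=s,fy=s,interpolation=cv2.INTER_CUBIC))
def ld(name):
    import pickle;return pickle.load(open(f"pics/{name}.pkl","rb"))
E
python3 - <<'E'
from h import *
c={n:calibration(n) for n in ["scene","side","wrist"]}
P=lambda n,u,v,z:print(n,(u,v),p2w(c[n],u,v,z).round(4))
print("clamp -y corners");P("wrist",113,213,.012);P("wrist",193,187,.012);P("scene",249,245,.012);P("scene",291,252,.012);P("side",281,243,.012);P("side",311,235,.012)
print("knob top");P("scene",290,177,.084);P("side",265,172,.084)
print("yellow, white1, blue, white2")
for u,v in [(165,279),(183,260),(190,236),(206,323)]:P("scene",u,v,.058)
for u,v in [(253,300),(250,278),(233,257),(328,308)]:P("side",u,v,.058)
P("wrist",190,409,.058);P("scene",257,276,.045);P("side",322,256,.045);P("scene",150,366,.035);P("side",324,369,.035)
for n in["scene","side"]:
    im=camera(n);cv2.imwrite(f"pics/{n}1.png",im)
    if n=="scene":crop(im,140,220,260,350,6,"sc_sp")
    else:crop(im,210,150,350,340,4,"si_sp")
E
```

```text
clamp -y corners
wrist (113, 213) [ 0.5335 -0.0332  0.012 ]
wrist (193, 187) [ 0.6283 -0.0023  0.012 ]
scene (249, 245) [ 0.5371 -0.0338  0.012 ]
scene (291, 252) [0.6316 0.0047 0.012 ]
side (281, 243) [ 0.5461 -0.0369  0.012 ]
side (311, 235) [ 0.6195 -0.0161  0.012 ]
knob top
scene (290, 177) [0.5231 0.1645 0.084 ]
side (265, 172) [0.5229 0.159  0.084 ]
yellow, white1, blue, white2
scene (165, 279) [ 0.478  -0.2429  0.058 ]
scene (183, 260) [ 0.4729 -0.1836  0.058 ]
scene (190, 236) [ 0.4365 -0.1215  0.058 ]
scene (206, 323) [ 0.6166 -0.2748  0.058 ]
side (253, 300) [ 0.4753 -0.2454  0.058 ]
side (250, 278) [ 0.4715 -0.1868  0.058 ]
side (233, 257) [ 0.4376 -0.1218  0.058 ]
side (328, 308) [ 0.6147 -0.2793  0.058 ]
wrist (190, 409) [ 0.6163 -0.2716  0.058 ]
scene (257, 276) [ 0.6236 -0.12    0.045 ]
side (322, 256) [ 0.6279 -0.1249  0.045 ]
scene (150, 366) [ 0.5808 -0.3896  0.035 ]
side (324, 369) [ 0.5901 -0.3919  0.035 ]
```

View pics/sc_sp.png

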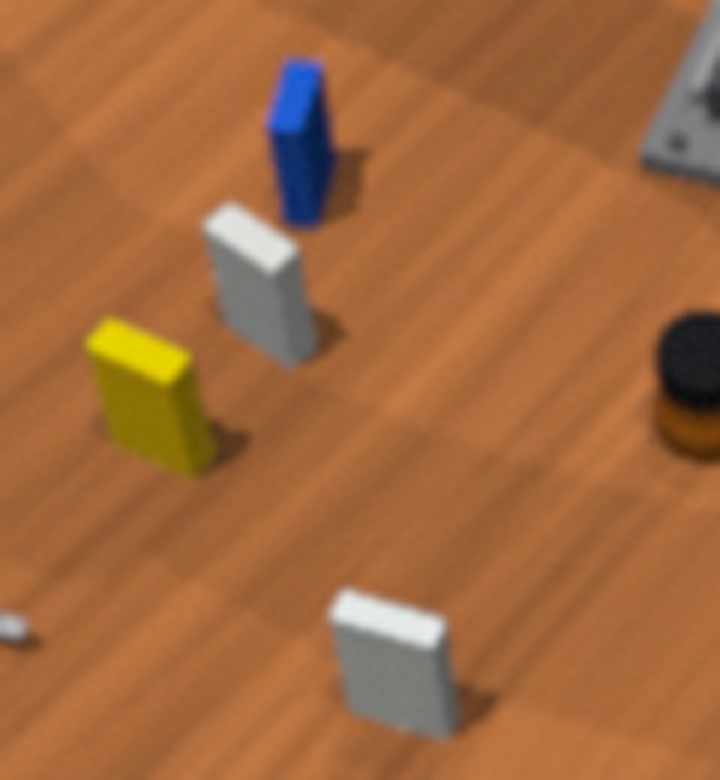

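View pics/si_sp.png

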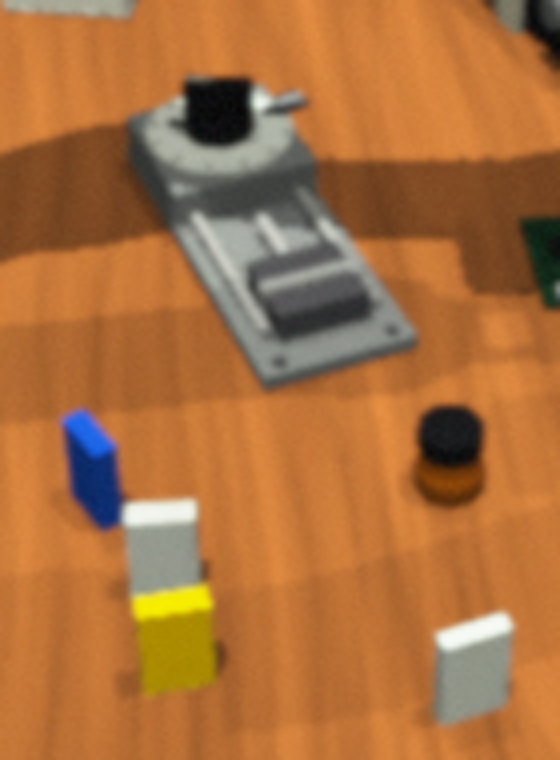

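Request:
{"method": "play_rows", "body": {
  "steps": [
    [[0,0,0],[-0.06,0.02,0],-1],
    [[0,0,0],[-0.12,0.04,0],-1],
    [[0,0,0],[-0.165,0.06,0],-1],
    [[0,0,0],[-0.165,0.06,0],-1]
  ]
}}

```text
time_s: 0.75
tcp_pos: [0.5569, 0.0616, 0.2119]
tcp_rot: [-2.217, -2.224, 0.001]
contact_force: [1.6, -0.3, 0.1]
opening: 0.999
```

Run:
```python
from h import *
print(get_obs()['tcp_pos'],get_obs()['time_s'])
c,im=snap("wrist","w1")
crop(im,120,0,360,180,3.3,"w1c")
crop(im,120,120,360,300,3.3,"w1d")
```

```text
[0.55686316 0.0615692  0.21186685] 0.75
```

View pics/w1.png

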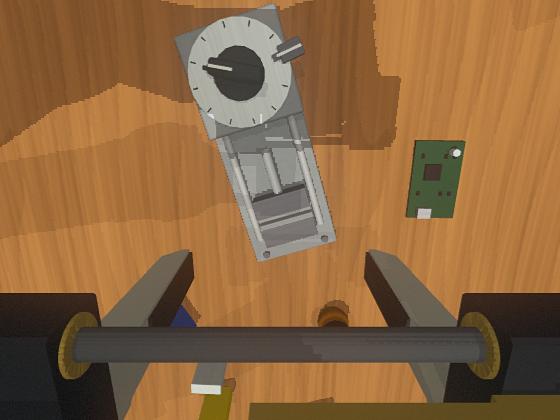

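View pics/w1c.png

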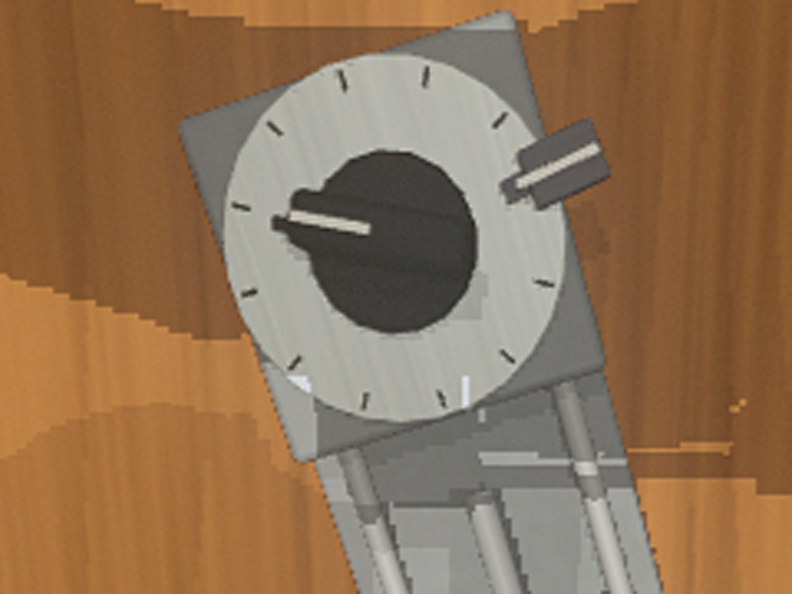

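View pics/w1d.png

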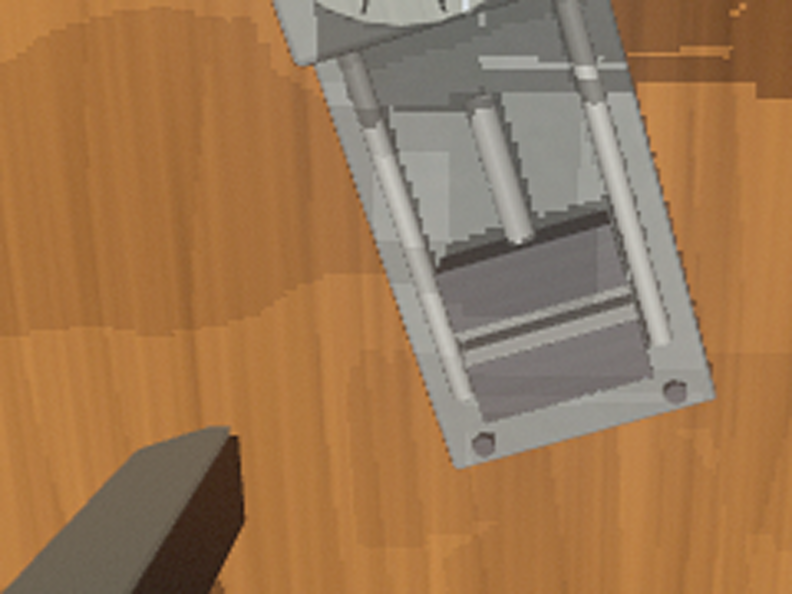

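```bash
cat > m1.py <<'E'
from h import *
c=ld("w1")
A=lambda x,y,z:p2w(c,120+x/3.3-.35,y/3.3-.35,z)
B=lambda x,y,z:p2w(c,120+x/3.3-.35,120+y/3.3-.35,z)
ring=[(224,237),(565,237),(394,53),(394,422)]
pts=np.array([A(x,y,.046)[:2] for x,y in ring]);
M=np.c_[2*pts,np.ones(4)];s=np.linalg.lstsq(M,(pts**2).sum(1),rcond=None)[0]
ctr=s[:2];print("dial",ctr,np.sqrt(s[2]+ctr@ctr))
nib=A(274,223,.05);idx=A(502,194,.051);pt=A(290,215,.084)
for n,p in(("nib",nib),("idx",idx),("lineend",pt)):
    d=p[:2]-ctr;print(n,p,np.hypot(*d),np.degrees(np.arctan2(d[1],d[0])))
lug=A(598,147,.052);d=lug[:2]-ctr;print("lugline",np.hypot(*d),np.degrees(np.arctan2(d[1],d[0])))
l0=A(370,230,.084);d=pt-l0;print("line dir",np.degrees(np.arctan2(d[1],d[0])))
c1=B(458,467,.012);c2=B(714,398,.012);print("corners",c1,c2,np.hypot(*(c2-c1)[:2]),np.degrees(np.arctan2((c2-c1)[1],(c2-c1)[0])))
for x,y in [(182,123),(515,12),(605,362),(300,462)]:print("hous",A(x,y,.04))
print("jaw gap edges (z .034)")
# fixed jaw: lower edge (487,420)-(652,376); top edge(fixed, lead-in start) (470,363)-(638,314); movable
for x,y in [(487,420),(652,376),(468,363),(637,314),(462,336),(630,288),(440,270),(607,220)]:print((x,y),B(x,y,.034))
E
python3 m1.py
```

```text
dial [0.51982717 0.17507776] 0.04850754090458855
nib [0.48675174 0.18048121 0.05      ] 0.0335138925007767 170.7217036598391
idx [0.55038148 0.18808053 0.051     ] 0.03320599267415203 23.05277329279777
lineend [0.49801217 0.17868496 0.084     ] 0.02211121953735 170.61087531406616
lugline 0.061889155408087745 23.57553802540847
line dir 170.33831291471492
corners [ 0.53315888 -0.03281922  0.012     ] [ 0.6257403  -0.00513795  0.012     ] 0.09663111267983848 16.646335512856567
hous [0.46041675 0.20740994 0.04      ]
hous [0.5537699  0.23525657 0.04      ]
hous [0.58071999 0.14376939 0.04      ]
hous [0.48848049 0.1141338  0.04      ]
jaw gap edges (z .034)
(487, 420) [ 0.54468711 -0.00474709  0.034     ]
(652, 376) [0.60036534 0.0115465  0.034     ]
(468, 363) [0.53841367 0.01589816 0.034     ]
(637, 314) [0.59456569 0.033432   0.034     ]
(462, 336) [0.53651061 0.02545617 0.034     ]
(630, 288) [0.59195837 0.04238909 0.034     ]
(440, 270) [0.52957534 0.0482206  0.034     ]
(607, 220) [0.5837952  0.06522028 0.034     ]
```

Request:
{"method": "play_rows", "body": {
  "steps": [
    [[0,0,10],[-0.01,0.03,0],-0.1],
    [[0,0,20],[-0.02,0.06,0],-0.1],
    [[0,0,30],[-0.03,0.09,0],-0.1],
    [[0,0,40],[-0.04,0.115,0],-0.1],
    [[0,0,50],[-0.04,0.115,0],-0.1],
    [[0,0,60],[-0.04,0.115,-0.02],-0.1],
    [[0,0,70],[-0.04,0.115,-0.04],-0.1],
    [[0,0,80.5],[-0.04,0.115,-0.06],-0.1],
    [[0,0,80.5],[-0.04,0.115,-0.06],-0.1],
    [[0,0,80.5],[-0.04,0.115,-0.06],-0.1]
  ],
  "grip_force": 30
}}

```text
time_s: 2.05
tcp_pos: [0.5211, 0.1749, 0.1518]
tcp_rot: [0.268, 3.13, 0.001]
contact_force: [-0.7, -0.1, 0.0]
opening: 0.553
```

Run:
```python
from h import *
from scipy.spatial.transform import Rotation as R
o=get_obs();print(o['tcp_pos'],o['time_s'],o['opening'],o['joint_positions'])
m=R.from_rotvec(o['tcp_rot']).as_matrix();print(m.round(3),np.degrees(np.arctan2(m[1,1],m[0,1])))
c,im=snap("wrist","w2")
```

```text
[0.52107197 0.17486174 0.15179183] 2.05 0.5531239380914802 [-0.15765539  0.49288869 -0.37858711  2.04378794  0.29116268  0.65485871
  0.6720047 ]
[[-0.985  0.17   0.001]
 [ 0.17   0.985  0.   ]
 [-0.001  0.    -1.   ]] 80.21127983543329
```

View pics/w2.png

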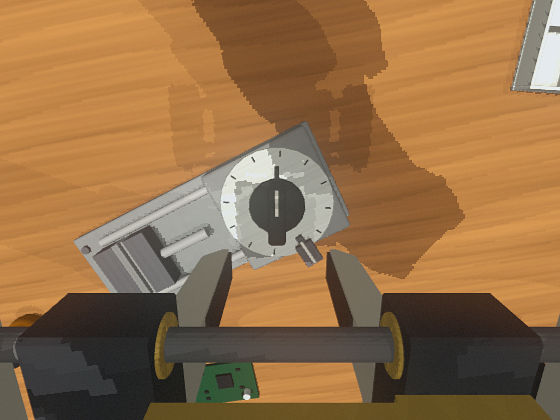

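Request:
{"method": "play_rows", "body": {
  "steps": [
    [[0,0,0],[0,0,-0.03],-0.1],
    [[0,0,0],[-0.0005,0,-0.055],-0.1],
    [[0,0,0],[-0.0005,0,-0.07],-0.1],
    [[0,0,0],[-0.0005,0,-0.07],1],
    [[0,0,0],[-0.0005,0,-0.07],1],
    [[0,0,0],[-0.0005,0,-0.07],1],
    [[0,0,0],[-0.0005,0,-0.07],1]
  ],
  "grip_force": 30
}}

```text
time_s: 2.98
tcp_pos: [0.5198, 0.175, 0.082]
tcp_rot: [0.26, 3.13, 0.001]
contact_force: [-0.5, -0.6, -0.3]
opening: 0.17
```

Request:
{"method": "play_rows", "body": {
  "steps": [
    [[0,0,0],[0,0,0],1],
    [[0,0,-10],[0,0,0],1],
    [[0,0,-20],[0,0,0],1],
    [[0,0,-30],[0,0,0],1],
    [[0,0,-40],[0,0,0],1],
    [[0,0,-50],[0,0,0],1],
    [[0,0,-60],[0,0,0],1],
    [[0,0,-70],[0,0,0],1],
    [[0,0,-80],[0,0,0],1],
    [[0,0,-90],[0,0,0],1],
    [[0,0,-100],[0,0,0],1],
    [[0,0,-100],[0,0,0],1]
  ]
}}

```text
time_s: 4.47
tcp_pos: [0.5194, 0.1752, 0.0814]
tcp_rot: [2.564, 1.815, -0.0]
contact_force: [-0.0, -0.2, 0.3]
opening: 0.009
```

```bash
cat > yaw.py <<'E'
from h import *
from scipy.spatial.transform import Rotation as R
o=get_obs();m=R.from_rotvec(o['tcp_rot']).as_matrix()
print(o['time_s'],o['tcp_pos'].round(4),"open mm",o['opening']*93,"jawdir",np.degrees(np.arctan2(m[1,1],m[0,1])).round(2),"tilt",m[:,2].round(3),o['contact_force'].round(1),o['torque'].round(2),o['joint_positions'].round(2))
E
python3 yaw.py
python3 - <<'E'
from h import *
c,im=snap("wrist","w3")
c,im=snap("scene","s3");crop(im,230,150,350,260,6,"s3c")
E
```

```text
4.475 [0.5194 0.1752 0.0814] open mm 0.8313710707535572 jawdir -19.41 tilt [ 0. -0. -1.] [-0.  -0.2  0.3] [-0.06  0.06 -0.01] [-0.54  0.58  0.16  2.12 -0.2   0.45 -0.56]
```

View pics/w3.png

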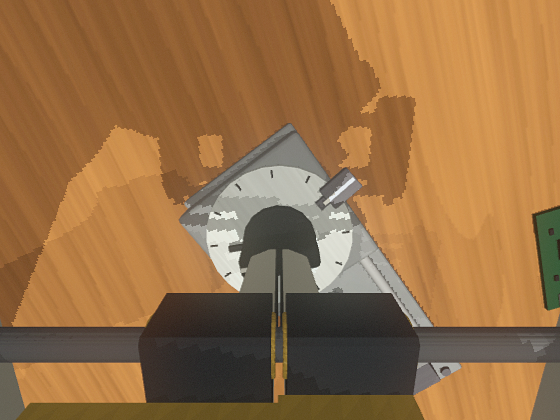

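View pics/s3c.png

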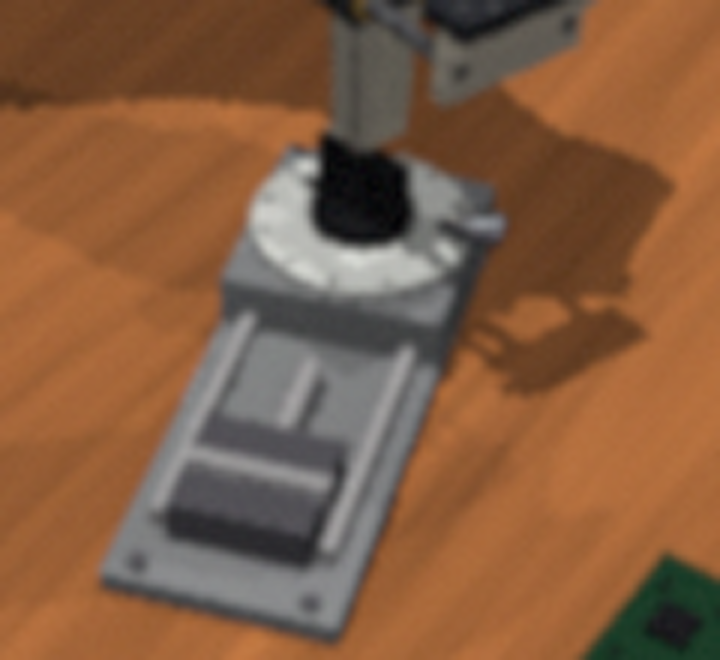

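Run:
```python
from h import *
im=cv2.imread("pics/w3.png");c=ld("w3")
crop(im,180,140,380,320,4,"w3c")
print(w2p(c,[.5194,.1752,.0814]),w2p(c,[.5194,.1752,.0594]),w2p(c,[.5198,.1751,.046]))
c,im=snap("side","d3");crop(im,210,90,350,230,5,"d3c")
```

```text
[278.89234536 262.45126142] [278.83737151 247.03114394] [279.42789297 239.01111767]
```

View pics/w3c.png

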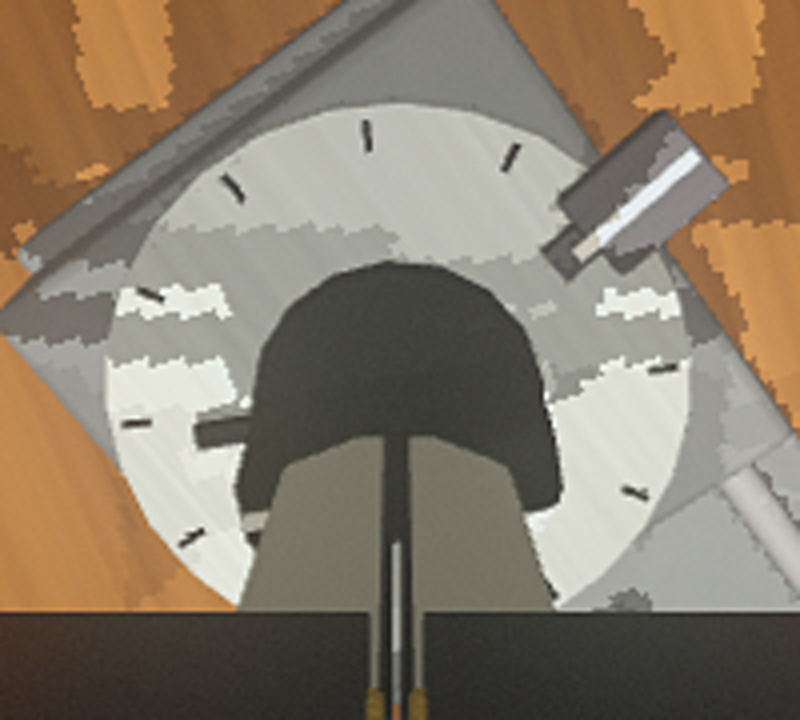

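View pics/d3c.png

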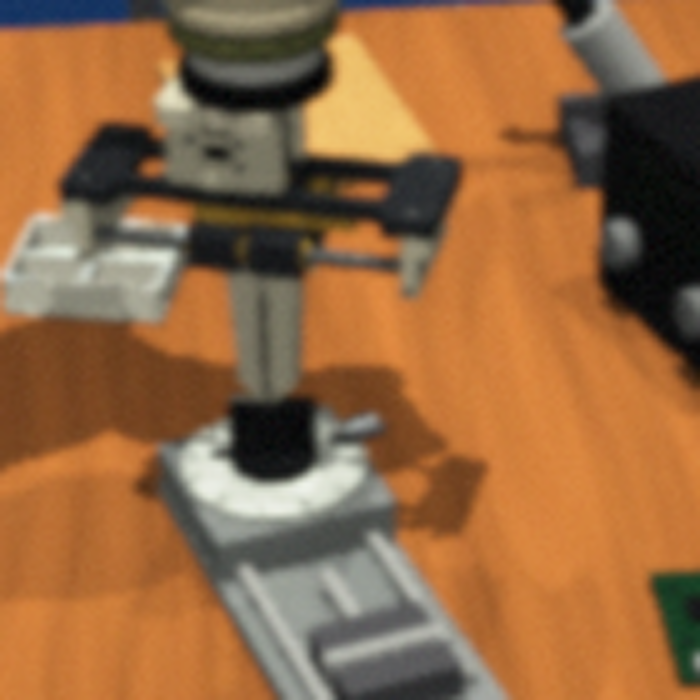

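Run:
```python
from h import *
for n in("s3","d3"):
    c=ld(n)
    for z in(.05,.0594,.07,.08,.085,.09,.1):print(n,z,w2p(c,[.5194,.1752,z]).round(1))
```

```text
s3 0.05 [290.5 184.6]
s3 0.0594 [290.7 181.8]
s3 0.07 [290.8 178.6]
s3 0.08 [291.  175.6]
s3 0.085 [291.1 174.1]
s3 0.09 [291.1 172.5]
s3 0.1 [291.3 169.4]
d3 0.05 [263.8 179.5]
d3 0.0594 [263.7 176.6]
d3 0.07 [263.5 173.2]
d3 0.08 [263.3 170. ]
d3 0.085 [263.3 168.3]
d3 0.09 [263.2 166.7]
d3 0.1 [263.  163.4]
```

Run:
```python
from h import *
c=ld("w3");t=np.array([.5194,.1752,.0814])
a=np.radians(-19.41);jx=np.array([np.cos(a),np.sin(a),0]);fy=np.array([-np.sin(a),np.cos(a),0])
for d in(-.005,0,.01,.022):
  for s in(-.0075,0,.0075):
    p=t+[0,0,-d]+fy*s
    q=c['view'][:3,:3]@p+c['view'][:3,3]
    print(d,s,w2p(c,p).round(1),"px/mm",(336/-q[2]/1000).round(2))
n=p2w(c,228.7,248.2,.05);v=n[:2]-[.5198,.1751];print(n,np.hypot(*v),np.degrees(np.arctan2(v[1],v[0])))
```

```text
-0.005 -0.0075 [278.9 278.7] px/mm 1.8
-0.005 0 [278.9 266.4] px/mm 1.82
-0.005 0.0075 [278.9 253.9] px/mm 1.84
0 -0.0075 [278.9 274.5] px/mm 1.76
0 0 [278.9 262.5] px/mm 1.78
0 0.0075 [278.9 250.2] px/mm 1.8
0.01 -0.0075 [278.8 266.6] px/mm 1.67
0.01 0 [278.9 255. ] px/mm 1.69
0.01 0.0075 [278.9 243.3] px/mm 1.71
0.022 -0.0075 [278.8 258. ] px/mm 1.58
0.022 0 [278.8 247. ] px/mm 1.6
0.022 0.0075 [278.9 235.8] px/mm 1.61
[0.48677646 0.18152949 0.05      ] 0.03364361018605181 168.98267894090174
```

Request:
{"method": "play_rows", "body": {
  "steps": [
    [[0,0,0],[0,0,0.02],-0.1],
    [[0,0,10],[0,0,0.02],-0.1],
    [[0,0,20],[0,0,0.02],-0.1],
    [[0,0,30],[0,0,0.02],-0.1],
    [[0,0,40],[0,0,0.02],-0.1],
    [[0,0,50],[0,0,0.02],-0.1],
    [[0,0,60],[0,0,0.02],-0.1],
    [[0,0,70],[0,0,0.02],-0.1],
    [[0,0,80],[0,0,0.02],-0.1],
    [[0,0,90],[0,0,0.02],-0.1],
    [[0,0,98.5],[0,0,0.02],-0.1],
    [[0,0,98.5],[0,0,0.02],-0.1]
  ]
}}

```text
time_s: 6.12
tcp_pos: [0.5197, 0.1746, 0.1014]
tcp_rot: [0.301, 3.127, 0.001]
contact_force: [-0.3, 0.5, 0.7]
opening: 0.551
```

```bash
python3 yaw.py
python3 - <<'E'
from h import *
o=get_obs();c,im=snap("wrist","w4");crop(im,180,140,380,320,4,"w4c")
c,im=snap("scene","s4");crop(im,230,120,350,220,6,"s4c")
c,im=snap("side","d4");crop(im,210,90,350,200,5,"d4c")
t=o['tcp_pos']
for n in("s4","d4"):
  for z in(0,.022):print(n,w2p(ld(n),t-[0,0,z]))
E
```

```text
6.125 [0.5197 0.1746 0.1014] open mm 51.25070556908128 jawdir 79.01 tilt [ 0.  0. -1.] [-0.3  0.5  0.7] [ 0.07 -0.11 -0.03] [-0.21  0.56 -0.31  2.09  0.33  0.54  0.62]
s4 [291.27092408 169.15169331]
s4 [290.93380477 175.93723947]
d4 [263.12273476 163.0826202 ]
d4 [263.47355155 170.27383971]
```

View pics/w4c.png

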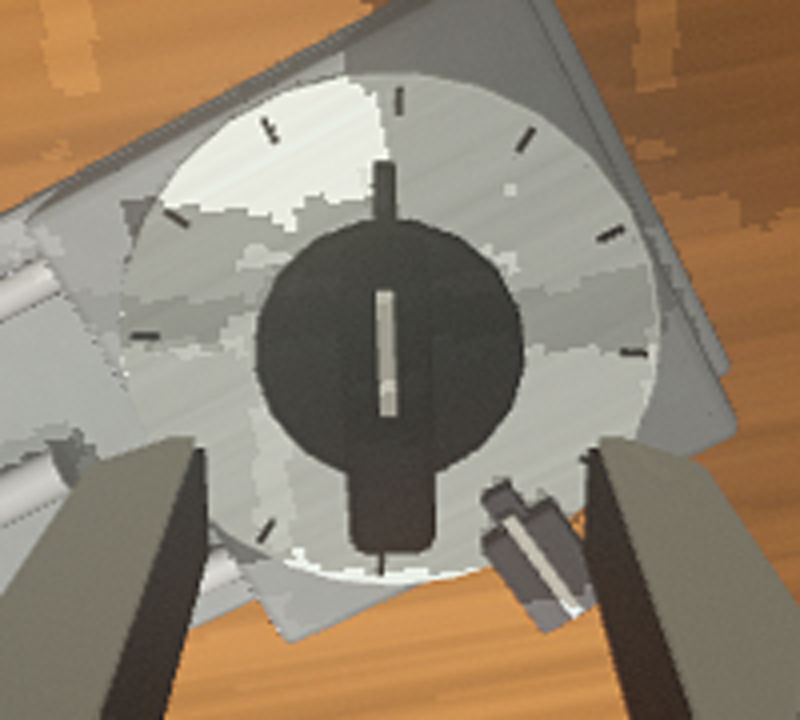

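View pics/s4c.png

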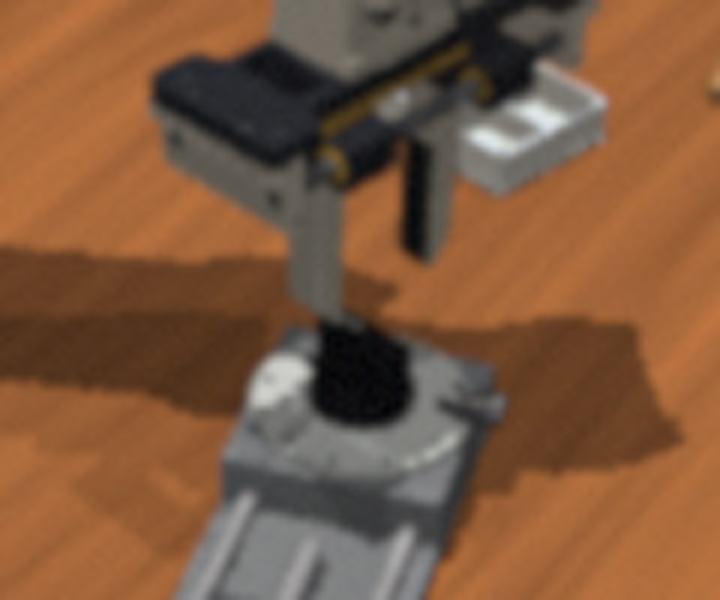

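View pics/d4c.png

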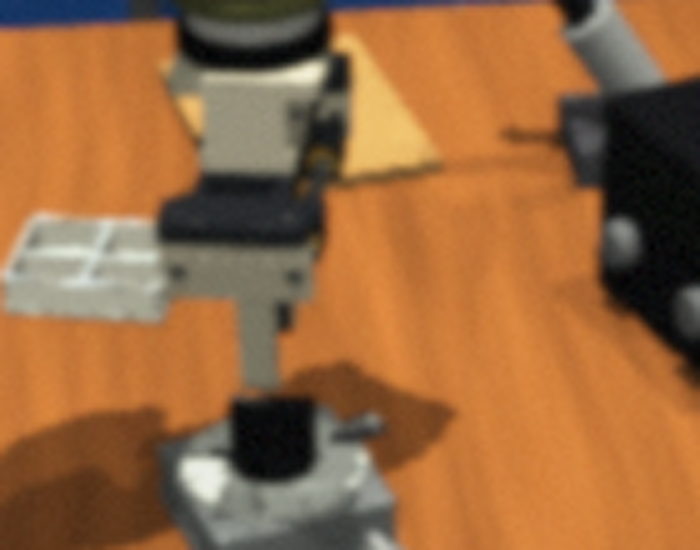

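Request:
{"method": "play_rows", "body": {
  "steps": [
    [[0,0,0],[0,0,-0.015],-0.1],
    [[0,0,0],[0,0,-0.03],-0.1],
    [[0,0,0],[0,0,-0.04],-0.1],
    [[0,0,0],[0,0,-0.04],-0.1]
  ]
}}

```text
time_s: 6.78
tcp_pos: [0.5188, 0.175, 0.0602]
tcp_rot: [-0.3, -3.125, 0.002]
contact_force: [0.1, -0.7, 1.6]
opening: 0.551
```

```bash
python3 yaw.py
python3 - <<'E'
from h import *
o=get_obs();c,im=snap("wrist","w5");crop(im,180,140,380,320,4,"w5c")
c,im=snap("scene","s5");crop(im,230,120,350,220,6,"s5c")
t=o['tcp_pos']
for n in("s5",):
  for z in(0,.022):print(n,w2p(ld(n),t-[0,0,z]))
E
```

```text
6.775 [0.5188 0.175  0.0602] open mm 51.23583535306122 jawdir 79.02 tilt [-0.002 -0.001 -1.   ] [ 0.1 -0.7  1.6] [ 0.05 -0.02 -0.03] [-0.24  0.62 -0.27  2.11  0.37  0.45  0.58]
s5 [290.44508241 181.53615501]
s5 [290.12725811 187.98891152]
```

View pics/w5c.png

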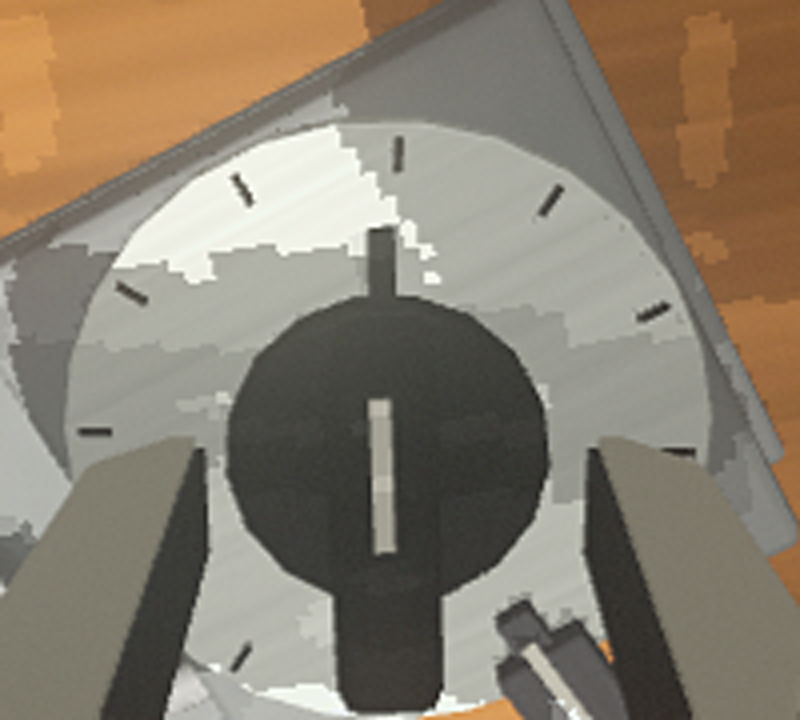

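View pics/s5c.png

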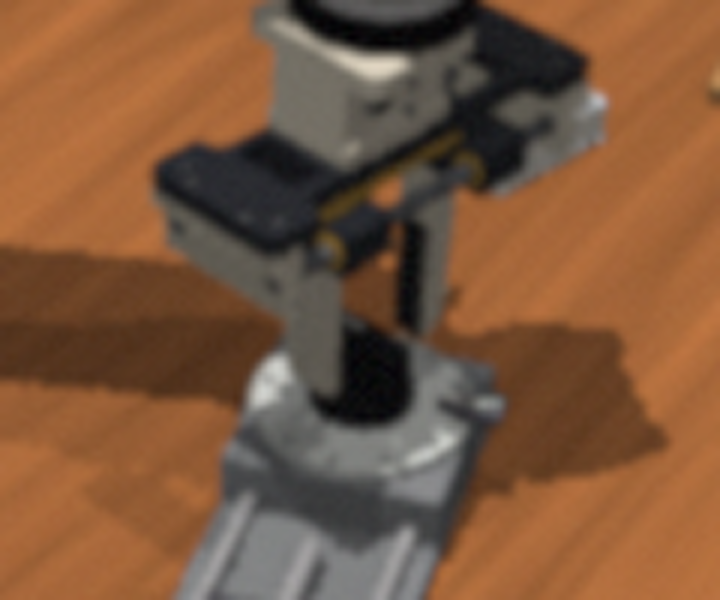

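Request:
{"method": "play_rows", "body": {
  "steps": [
    [[0,0,0],[0.0005,0,0],0.4],
    [[0,0,0],[0.0005,0,0],0.4],
    [[0,0,0],[0.0005,0,-0.003],0.4],
    [[0,0,0],[0.0005,0,-0.005],0.4],
    [[0,0,0],[0.0005,0,-0.005],0.4]
  ]
}}

```text
time_s: 7.5
tcp_pos: [0.5199, 0.1749, 0.0562]
tcp_rot: [-0.301, -3.127, 0.0]
contact_force: [0.2, -0.5, -0.2]
opening: 0.296
```

```bash
python3 yaw.py
python3 - <<'E'
from h import *
o=get_obs();c,im=snap("wrist","w6");crop(im,180,140,380,320,4,"w6c")
E
```

```text
7.5 [0.5199 0.1749 0.0562] open mm 27.545907201354414 jawdir 79.0 tilt [-0. -0. -1.] [ 0.2 -0.5 -0.2] [ 0.08 -0.06  0.01] [-0.25  0.63 -0.27  2.12  0.37  0.44  0.58]
```

View pics/w6c.png

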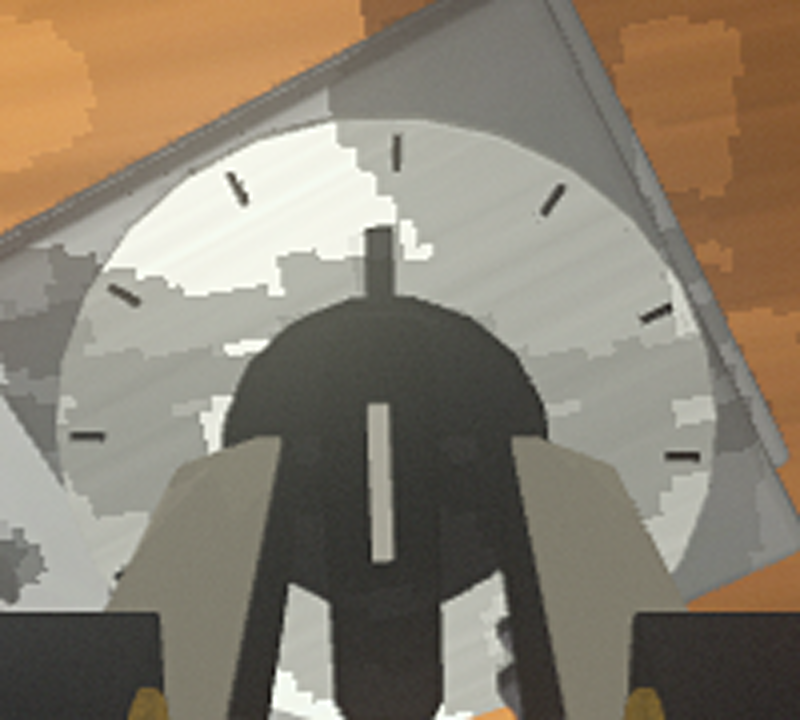

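Request:
{"method": "play_rows", "body": {
  "steps": [
    [[0,0,0],[0,0,0],1],
    [[0,0,0],[0,0,0],1],
    [[0,0,0],[0,0,0],1],
    [[0,0,-5],[0,0,0],1],
    [[0,0,-10],[0,0,0],1]
  ],
  "grip_force": 35
}}

```text
time_s: 8.18
tcp_pos: [0.5196, 0.1735, 0.0564]
tcp_rot: [-0.578, -3.087, 0.003]
contact_force: [-1.6, -5.7, 3.0]
opening: 0.15
```

```bash
python3 yaw.py
python3 - <<'E'
from h import *
o=get_obs();c,im=snap("wrist","w7");crop(im,180,140,380,320,4,"w7c")
E
```

```text
8.175 [0.5196 0.1735 0.0564] open mm 13.94337330709228 jawdir 68.8 tilt [-0.001 -0.002 -1.   ] [-1.6 -5.7  3. ] [-1.31  0.08  0.14] [-0.28  0.62 -0.22  2.12  0.31  0.43  0.46]
```

View pics/w7c.png

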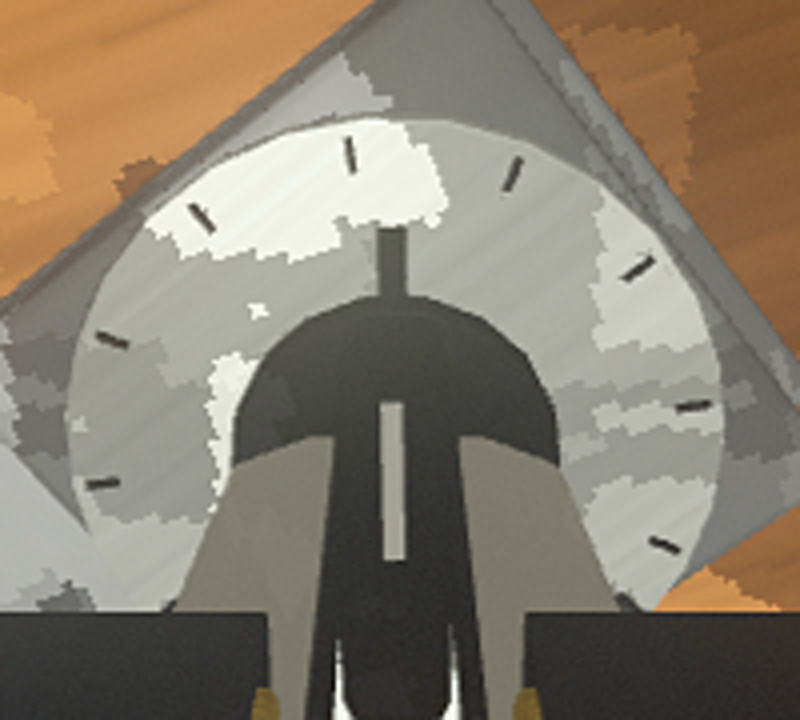

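Request:
{"method": "play_rows", "body": {
  "steps": [
    [[0,0,-10],[0,0,0],1],
    [[0,0,-20],[0,0,0],1],
    [[0,0,-30],[0,0,0],1],
    [[0,0,-40],[0,0,0],1],
    [[0,0,-50],[0,0,0],1],
    [[0,0,-60],[0,0,0],1],
    [[0,0,-70],[0,0,0],1],
    [[0,0,-80],[0,0,0],1],
    [[0,0,-90],[0,0,0],1],
    [[0,0,-100],[0,0,0],1],
    [[0,0,-110],[0,0,0],1],
    [[0,0,-115],[0,0,0],1]
  ]
}}

```text
time_s: 9.72
tcp_pos: [0.519, 0.1734, 0.0564]
tcp_rot: [2.915, 1.17, -0.003]
contact_force: [-3.3, -7.8, 4.6]
opening: 0.147
```

```bash
python3 yaw.py
python3 - <<'E'
from h import *
o=get_obs();c,im=snap("wrist","w8");crop(im,180,140,380,320,4,"w8c")
E
```

```text
9.725 [0.519  0.1734 0.0564] open mm 13.673404448867984 jawdir -46.27 tilt [-0.001 -0.002 -1.   ] [-3.3 -7.8  4.6] [-1.69  0.78  0.13] [-0.62  0.64  0.29  2.14 -0.43  0.42 -0.8 ]
```

View pics/w8c.png

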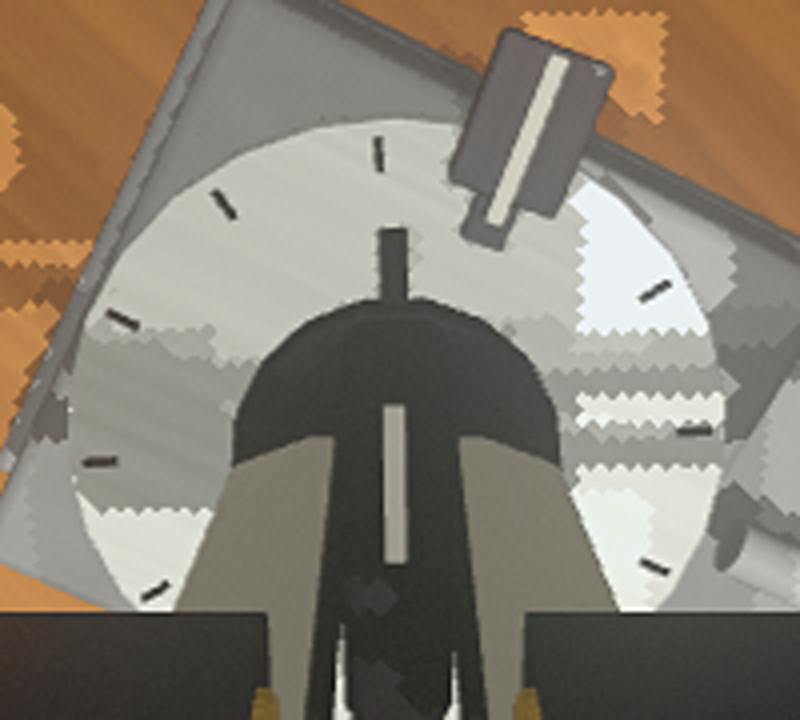

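```bash
cat > ang.py <<'E'
from h import *
import sys
name=sys.argv[1];c=ld(name)
a=[float(x) for x in sys.argv[2:]]
k=np.array([.5193,.1745])
f=lambda x,y,z:p2w(c,180+x/4-.37,140+y/4-.37,z)[:2]
# dial ring pts: left x, right x at row 437, top y
n=f(a[0],a[1],.05);i=f(a[2],a[3],.051)
for nm,p in(("nib",n),("idx",i)):
    d=p-k;print(nm,p.round(4),np.hypot(*d).round(4),np.degrees(np.arctan2(d[1],d[0])).round(2))
print("dist",np.hypot(*(n-i)))
E
python3 ang.py w8 393 229 483 243; python3 ang.py w7 391 228 391 228
```

```text
nib [0.5441 0.1993] 0.0351 45.03
idx [0.5514 0.1892] 0.0353 24.67
dist 0.012444436315304912
nib [0.4874 0.1873] 0.0343 158.19
idx [0.4872 0.1874] 0.0346 158.19
dist 0.00026000564469515653
```

Request:
{"method": "play_rows", "body": {
  "steps": [
    [[0,0,-10],[0,0,0],1],
    [[0,0,-20.5],[0,0,0],1],
    [[0,0,-20.5],[0,0,0],1]
  ]
}}

```text
time_s: 10.15
tcp_pos: [0.5189, 0.1735, 0.0564]
tcp_rot: [3.075, 0.634, -0.003]
contact_force: [-3.1, -6.9, 6.5]
opening: 0.148
```

```bash
python3 yaw.py
python3 - <<'E'
from h import *
o=get_obs();c,im=snap("wrist","w9");crop(im,180,140,380,320,4,"w9c")
E
```

```text
10.15 [0.5189 0.1735 0.0564] open mm 13.74059105770706 jawdir -66.7 tilt [-0.002 -0.002 -1.   ] [-3.1 -6.9  6.5] [-1.58  0.95 -0.11] [-0.69  0.65  0.39  2.15 -0.56  0.44 -1.02]
```

View pics/w9c.png

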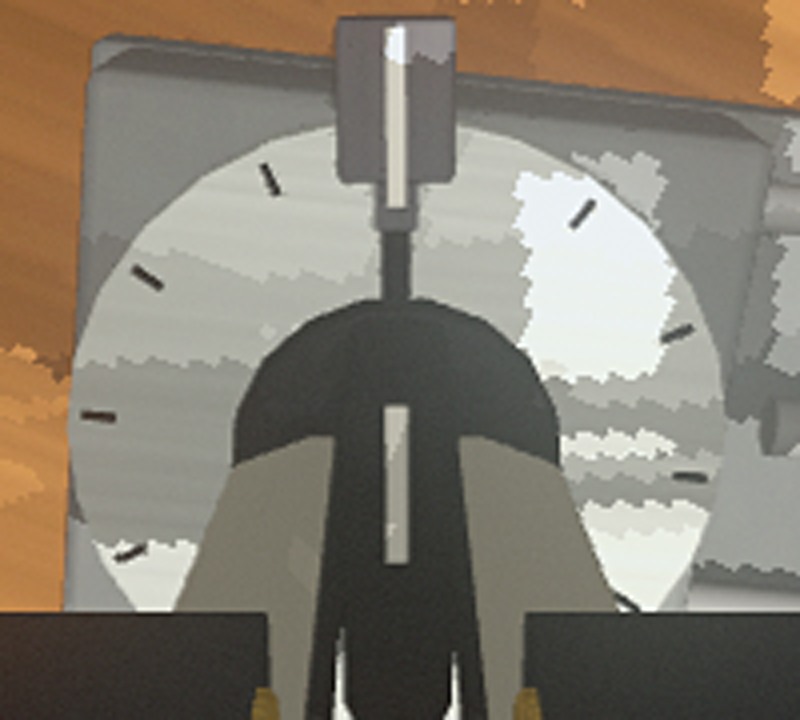

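Request:
{"method": "play_rows", "body": {
  "steps": [
    [[0,0,0],[0,0,0],0.2],
    [[0,0,0],[0,0,0],0.2],
    [[0,0,0],[0,0,0.03],0.2],
    [[0,0,0],[0,0,0.09],0.0],
    [[0,0,10],[0,-0.06,0.14],-0.2],
    [[0,0,20],[0,-0.12,0.165],-0.2],
    [[0,0,30],[0,-0.18,0.165],-0.2],
    [[0,0,40],[0,-0.24,0.165],-0.2],
    [[0,0,50],[0,-0.3,0.165],-0.2],
    [[0,0,60],[0,-0.36,0.165],-0.2],
    [[0,0,66.7],[0.015,-0.42,0.165],-0.2],
    [[0,0,66.7],[0.025,-0.475,0.165],-0.2]
  ]
}}

```text
time_s: 11.7
tcp_pos: [0.5456, -0.3019, 0.2217]
tcp_rot: [2.215, 2.227, 0.002]
contact_force: [1.6, 0.9, 0.6]
opening: 0.604
```

Request:
{"method": "play_rows", "body": {
  "steps": [
    [[0,0,0],[0,0,0],-0.2],
    [[0,0,0],[0,0,0],-0.2]
  ]
}}

```text
time_s: 11.95
tcp_pos: [0.5449, -0.2994, 0.221]
tcp_rot: [-2.217, -2.225, -0.0]
contact_force: [0.4, -0.0, -0.6]
opening: 0.598
```

```bash
python3 yaw.py
python3 - <<'E'
from h import *
c,im=snap("wrist","w10")
c,im=snap("scene","s10");crop(im,230,150,350,260,6,"s10c")
E
```

```text
11.95 [ 0.5449 -0.2994  0.221 ] open mm 55.60273050061696 jawdir 0.19 tilt [-0.     0.001 -1.   ] [ 0.4 -0.  -0.6] [ 0.05  0.03 -0.04] [ 0.22  0.48  0.29  1.85 -0.18  0.84  0.59]
```

View pics/w10.png

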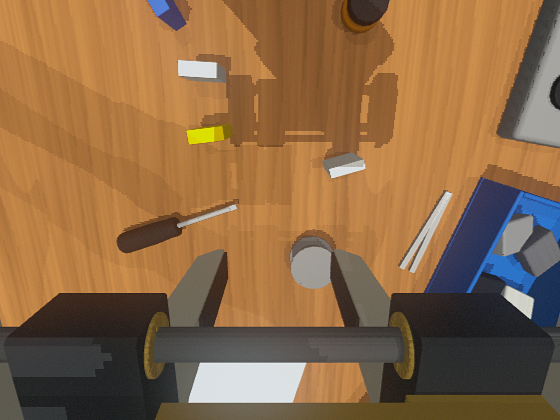

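View pics/s10c.png

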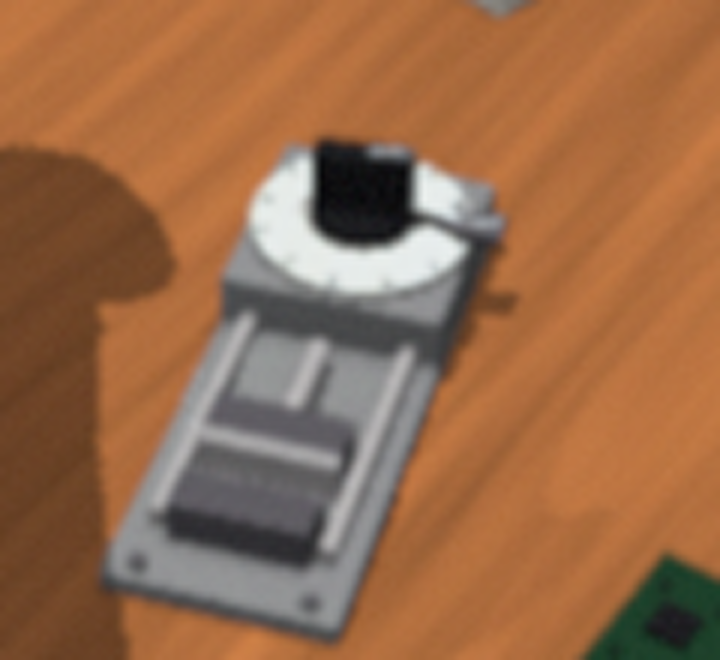

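Run:
```python
from h import *
im=cv2.imread("pics/w10.png")
a=cv2.resize(im[45:95,165:240],None,fx=8,fy=8,interpolation=cv2.INTER_CUBIC);b=cv2.resize(im[140:190,310:385],None,fx=8,fy=8,interpolation=cv2.INTER_CUBIC)
cv2.imwrite("pics/w10c.png",np.r_[a,b][:, :])
print(a.shape)
```

```text
(400, 600, 3)
```

View pics/w10c.png

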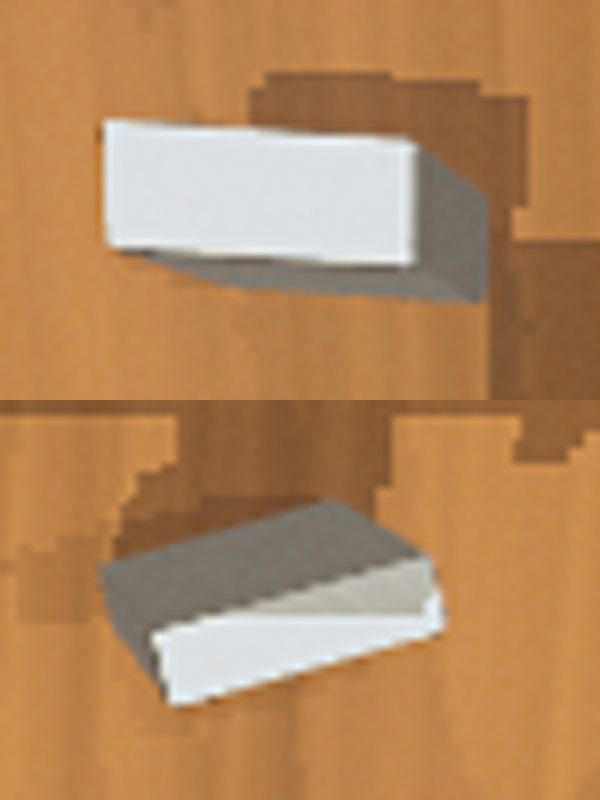

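Run:
```python
from h import *
c=ld("w10")
def q(L,u0,v0):
    P=np.array([p2w(c,u0+x/8-.44,v0+y/8-.44,.058)[:2] for x,y in L]);e=P[1]-P[0];g=P[3]-P[0];e2=P[2]-P[3]
    print(P.mean(0).round(4),"w",np.hypot(*e),np.hypot(*e2),"t",np.hypot(*g),np.hypot(*(P[2]-P[1])),"ang",np.degrees(np.arctan2(e[1],e[0])),np.degrees(np.arctan2(e2[1],e2[0])))
q([(103,118),(415,140),(413,267),(108,249)],165,45)
q([(153,233),(432,155),(444,230),(172,306)],310,140)
```

```text
[ 0.4695 -0.1817] w 0.03574144351341184 0.03539559813019682 t 0.014018871567196221 0.013665658973618773 ang -3.4498250163811175 -2.882045184092108
[ 0.6141 -0.2738] w 0.03570525008301991 0.03508984858527024 t 0.00972219953476934 0.009658101663179871 ang 16.17800007773941 16.299144156950398
```

Request:
{"method": "play_rows", "body": {
  "steps": [
    [[0,0,-10],[-0.02,0.03,0],0.35],
    [[0,0,-20],[-0.04,0.06,0],0.35],
    [[0,0,-30],[-0.06,0.09,0],0.35],
    [[0,0,-40],[-0.075,0.118,0],0.35],
    [[0,0,-50],[-0.075,0.118,-0.02],0.35],
    [[0,0,-60],[-0.075,0.118,-0.04],0.35],
    [[0,0,-70],[-0.075,0.118,-0.06],0.35],
    [[0,0,-80],[-0.075,0.118,-0.08],0.35],
    [[0,0,-90],[-0.075,0.118,-0.1],0.35],
    [[0,0,-93.4],[-0.075,0.118,-0.115],0.35],
    [[0,0,-93.4],[-0.075,0.118,-0.115],0.35],
    [[0,0,-93.4],[-0.075,0.118,-0.115],0.35]
  ],
  "grip_force": 15
}}

```text
time_s: 13.55
tcp_pos: [0.4703, -0.1814, 0.107]
tcp_rot: [-3.14, 0.084, -0.001]
contact_force: [-0.1, -0.7, 0.4]
opening: 0.326
```

```bash
python3 yaw.py
python3 - <<'E'
from h import *
c,im=snap("wrist","w11")
E
```

```text
13.55 [ 0.4703 -0.1814  0.107 ] open mm 30.355882686689892 jawdir -93.05 tilt [ 0.001  0.    -1.   ] [-0.1 -0.7  0.4] [0.05 0.12 0.02] [-0.15  0.57  0.59  2.22 -0.65  0.52 -0.68]
```

View pics/w11.png

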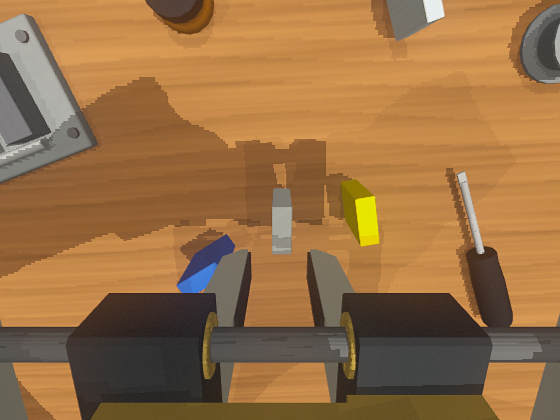

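Run:
```python
from h import *
c=ld("w11")
print(w2p(c,[.4695,-.182,.058]),w2p(c,[.4703,-.1814,.058]))
im=cv2.imread("pics/w11.png");
a=np.radians(-93.05);j=np.array([np.cos(a),np.sin(a)]);f=np.array([-j[1],j[0]])
t=np.array([.4703,-.1814])
for s in(-1,1):
  q=[t+j*s*r+f*w for r,w in((.015,-.0075),(.015,.0075),(.0325,.0075),(.0325,-.0075))]
  P=np.array([w2p(c,[*p,.058]) for p in q]).round().astype(int);print(P.tolist())
  cv2.polylines(im,[P],True,(0,0,255),1)
crop(im,150,160,400,320,3.2,"w11c")
```

```text
[282.09345584 230.8612295 ] [281.18238334 229.83097736]
[[260, 240], [260, 220], [234, 220], [235, 240]]
[[302, 240], [303, 220], [328, 220], [327, 240]]
```

View pics/w11c.png

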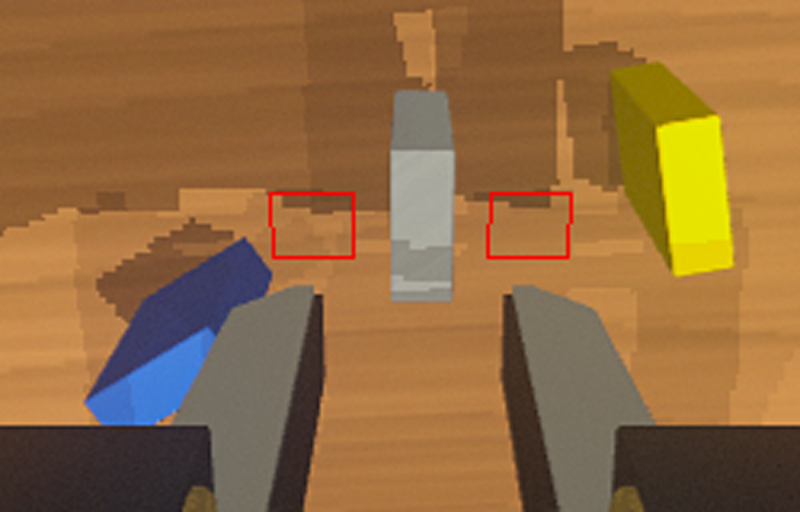

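Request:
{"method": "play_rows", "body": {
  "steps": [
    [[0,0,0],[-0.0005,-0.0005,0],0.56],
    [[0,0,0],[-0.0005,-0.0005,-0.02],0.56],
    [[0,0,0],[-0.0005,-0.0005,-0.045],0.56],
    [[0,0,0],[-0.0005,-0.0005,-0.069],0.56],
    [[0,0,0],[-0.0005,-0.0005,-0.069],1],
    [[0,0,0],[-0.0005,-0.0005,-0.069],1],
    [[0,0,0],[-0.0005,-0.0005,-0.069],1]
  ]
}}

```text
time_s: 14.48
tcp_pos: [0.47, -0.1826, 0.0383]
tcp_rot: [3.14, -0.087, 0.002]
contact_force: [-0.3, 0.2, -0.4]
opening: 0.147
```

```bash
python3 yaw.py
python3 - <<'E'
from h import *
c,im=snap("wrist","w12")
c,im=snap("side","d12");crop(im,190,210,310,300,6,"d12c")
E
```

```text
14.475 [ 0.47   -0.1826  0.0383] open mm 13.632463593624065 jawdir -93.19 tilt [ 0.001 -0.    -1.   ] [-0.3  0.2 -0.4] [ 0.07  0.15 -0.03] [-0.02  0.67  0.42  2.25 -0.78  0.36 -0.56]
```

View pics/w12.png

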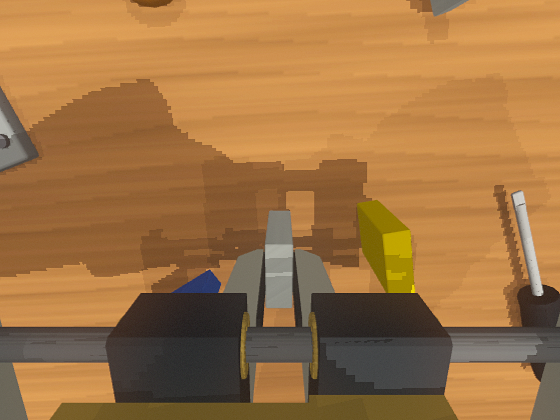

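View pics/d12c.png

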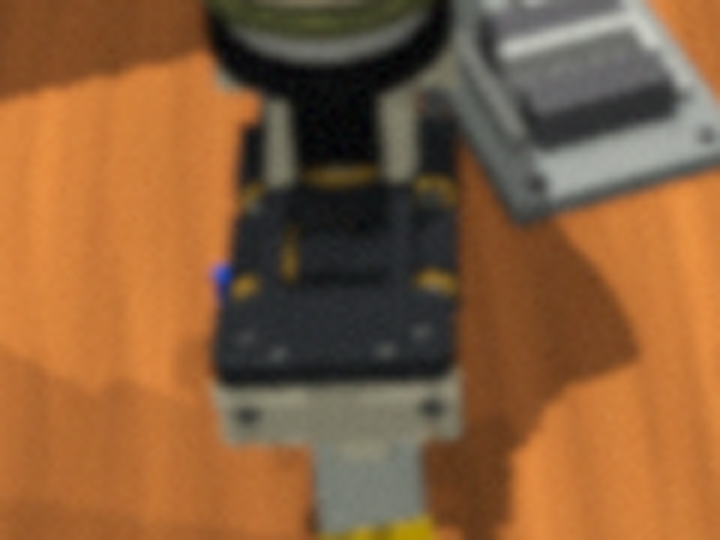

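Request:
{"method": "play_rows", "body": {
  "steps": [
    [[0,0,0],[0,0,0.04],1],
    [[0,0,0],[0,0,0.09],1],
    [[0,0,7],[0,0.05,0.125],1],
    [[0,0,14],[0.005,0.1,0.125],1],
    [[0,0,19.9],[0.01,0.15,0.125],1],
    [[0,0,19.9],[0.011,0.18,0.125],1],
    [[0,0,19.9],[0.011,0.18,0.125],1],
    [[0,0,19.9],[0.011,0.18,0.125],1]
  ]
}}

```text
time_s: 15.58
tcp_pos: [0.4804, -0.003, 0.1627]
tcp_rot: [3.108, 0.456, 0.001]
contact_force: [0.2, -0.6, -1.1]
opening: 0.15
```

```bash
python3 yaw.py
python3 - <<'E'
from h import *
c,im=snap("wrist","w13");crop(im,180,60,380,230,4,"w13c")
E
```

```text
15.575 [ 0.4804 -0.003   0.1627] open mm 13.959990276324183 jawdir -73.31 tilt [ 0. -0. -1.] [ 0.2 -0.6 -1.1] [ 0.01  0.11 -0.  ] [-0.58  0.45  0.66  2.22 -0.49  0.61 -0.84]
```

View pics/w13.png

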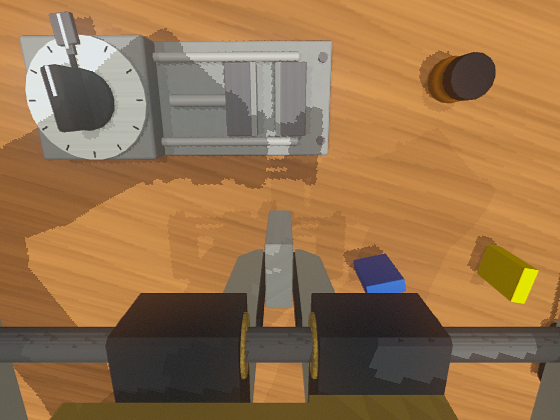

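View pics/w13c.png

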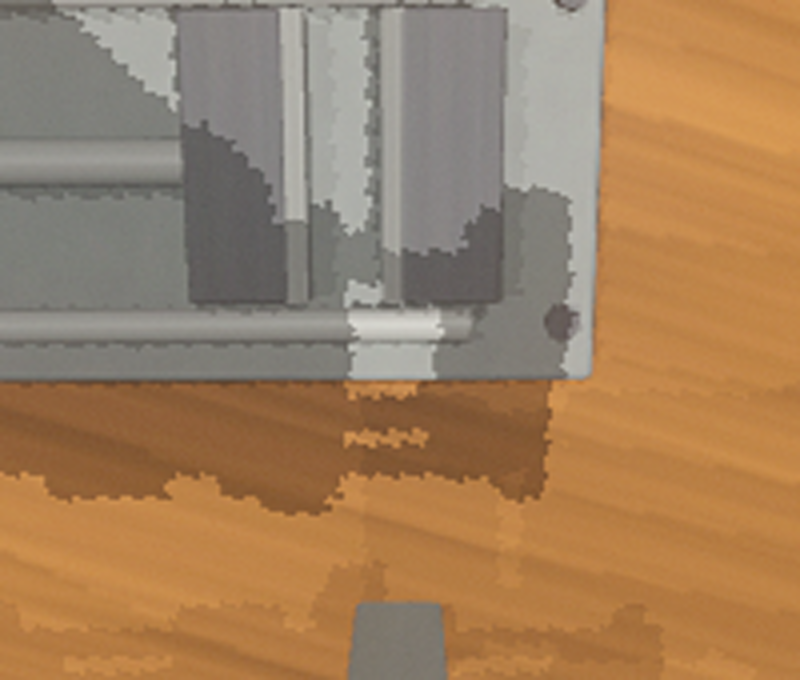

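Run:
```python
from h import *
c=ld("w13")
f=lambda x,y,z:p2w(c,180+x/4-.37,60+y/4-.37,z)[:2]
F=[f(383,10,.030),f(383.5,303,.030)];M=[f(306,10,.030),f(311,303,.030)]
Ft=[f(405,10,.034),f(404,301,.034)];Mt=[f(281,10,.034),f(286,302,.034)]
O=[f(507,10,.034),f(501,301,.034)]
for n,L in(("F",F),("M",M),("Ftop",Ft),("Mtop",Mt),("Outer",O)):
    e=L[0]-L[1];print(n,np.round(L,4).tolist(),"len",np.hypot(*e).round(4),"ang",np.degrees(np.arctan2(e[1],e[0])).round(2))
a=np.radians(16.8);y=np.array([-np.sin(a),np.cos(a)]);x=np.array([np.cos(a),np.sin(a)])
d=lambda A,B:round(float((np.mean(B,0)-np.mean(A,0))@y)*1e3,2)
print("gap",d(F,M),"topgap",d(Ft,Mt),"fixed top",d(O,Ft))
mid=(np.mean(F,0)+np.mean(M,0))/2;print("slotF",np.mean(F,0),"mid",mid)
k=f(0,0,.03)
p=[w2p(c,[.480,-.003,z]) for z in(.1627,.14,.125)];print(p)
# current piece bottom etc
for i,(u,v) in enumerate([(333,42),(329,155)]):pass
c1=p2w(c,180+604/4,60+0/4,.012);c2=p2w(c,180+592/4,60+378/4,.012);e=c1-c2;print("plate edge ang",np.degrees(np.arctan2(e[1],e[0])))
q1=p2w(c,180,60+381/4,.012);q2=p2w(c,180+590/4,60+379/4,.012);e=q1-q2;print("plate side ang-90",np.degrees(np.arctan2(e[1],e[0]))-90)
```

```text
F [[0.5933, 0.0353], [0.5358, 0.0181]] len 0.06 ang 16.72
M [[0.5886, 0.0508], [0.5312, 0.0335]] len 0.06 ang 16.73
Ftop [[0.5941, 0.0308], [0.5378, 0.014]] len 0.0588 ang 16.67
Mtop [[0.5867, 0.0553], [0.5301, 0.0387]] len 0.059 ang 16.42
Outer [[0.6002, 0.0107], [0.5439, -0.0064]] len 0.0588 ang 16.86
gap 16.1 topgap 25.73 fixed top 21.16
slotF [0.56453572 0.02671943] mid [0.56221139 0.0344291 ]
[array([281.01773749, 261.49865808]), array([280.76231307, 245.7506627 ]), array([280.62058523, 237.01254214])]
plate edge ang 17.38043870475357
plate side ang-90 16.967520496583035
```

Request:
{"method": "play_rows", "body": {
  "steps": [
    [[0,0,0.1],[0.03,0.013,0],1],
    [[0,0,0.1],[0.06,0.027,0],1],
    [[0,0,0.1],[0.082,0.037,-0.01],1],
    [[0,0,0.1],[0.082,0.037,-0.04],1],
    [[0,0,0.1],[0.082,0.037,-0.07],1],
    [[0,0,0.1],[0.082,0.037,-0.07],1],
    [[0,0,0.1],[0.082,0.037,-0.07],1]
  ]
}}

```text
time_s: 16.5
tcp_pos: [0.5629, 0.0333, 0.0933]
tcp_rot: [3.108, 0.456, 0.001]
contact_force: [0.7, -1.0, -0.5]
opening: 0.147
```

```bash
python3 yaw.py
python3 - <<'E'
from h import *
c,im=snap("wrist","w14");crop(im,180,140,380,320,4,"w14c")
E
python3 yaw.py
```

```text
16.5 [0.5629 0.0333 0.0933] open mm 13.656639476197306 jawdir -73.3 tilt [ 0.001 -0.    -1.   ] [ 0.7 -1.  -0.5] [0.04 0.07 0.02] [-0.52  0.64  0.54  2.1  -0.61  0.57 -0.82]
16.55 [0.5631 0.0337 0.0935] open mm 14.065381463714933 jawdir -73.27 tilt [ 0.001 -0.    -1.   ] [-0.1  0.1 -0.8] [-0.    0.02  0.06] [-0.52  0.63  0.54  2.1  -0.61  0.57 -0.82]
```

View pics/w14c.png

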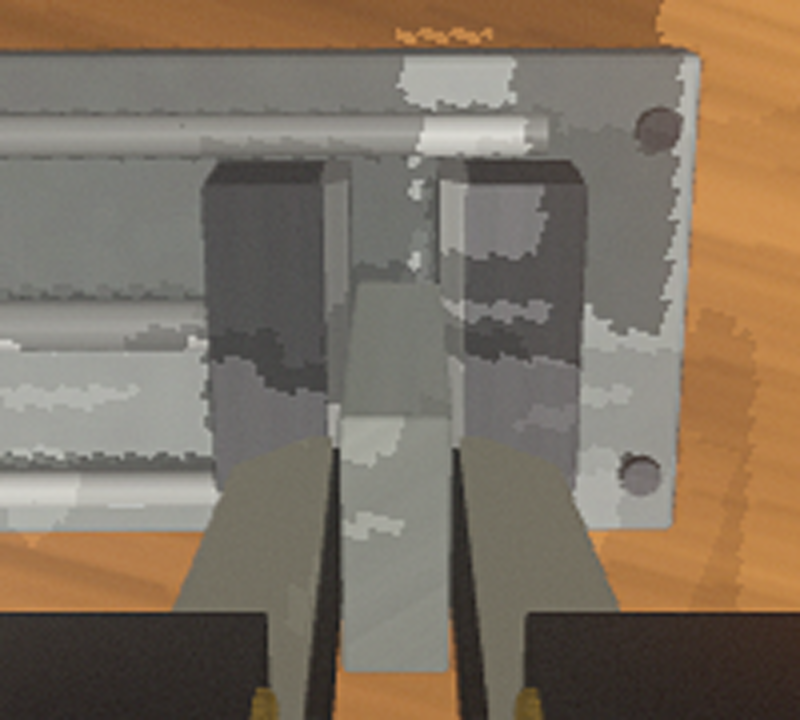

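Request:
{"method": "play_rows", "body": {
  "steps": [
    [[0,0,0],[-0.0004,0.0006,-0.006],1],
    [[0,0,0],[-0.0004,0.0006,-0.014],1],
    [[0,0,0],[-0.0004,0.0006,-0.02],1],
    [[0,0,0],[-0.0004,0.0006,-0.026],1],
    [[0,0,0],[-0.0004,0.0006,-0.03],1],
    [[0,0,0],[-0.0004,0.0006,-0.03],1]
  ]
}}

```text
time_s: 17.3
tcp_pos: [0.5619, 0.035, 0.0621]
tcp_rot: [3.108, 0.459, -0.001]
contact_force: [-0.8, -0.1, -0.9]
opening: 0.15
```

```bash
python3 yaw.py
python3 - <<'E'
from h import *
c,im=snap("wrist","w15");crop(im,180,140,380,320,4,"w15c")
E
python3 yaw.py
```

```text
17.3 [0.5619 0.035  0.0621] open mm 13.923068129467788 jawdir -73.21 tilt [-0.001 -0.    -1.   ] [-0.8 -0.1 -0.9] [ 0.    0.07 -0.01] [-0.49  0.68  0.49  2.11 -0.65  0.5  -0.78]
17.35 [0.562  0.035  0.0623] open mm 14.178052594467285 jawdir -73.21 tilt [-0. -0. -1.] [-0.9 -0.3 -1. ] [0.02 0.11 0.02] [-0.49  0.68  0.49  2.11 -0.65  0.5  -0.78]
```

View pics/w15c.png

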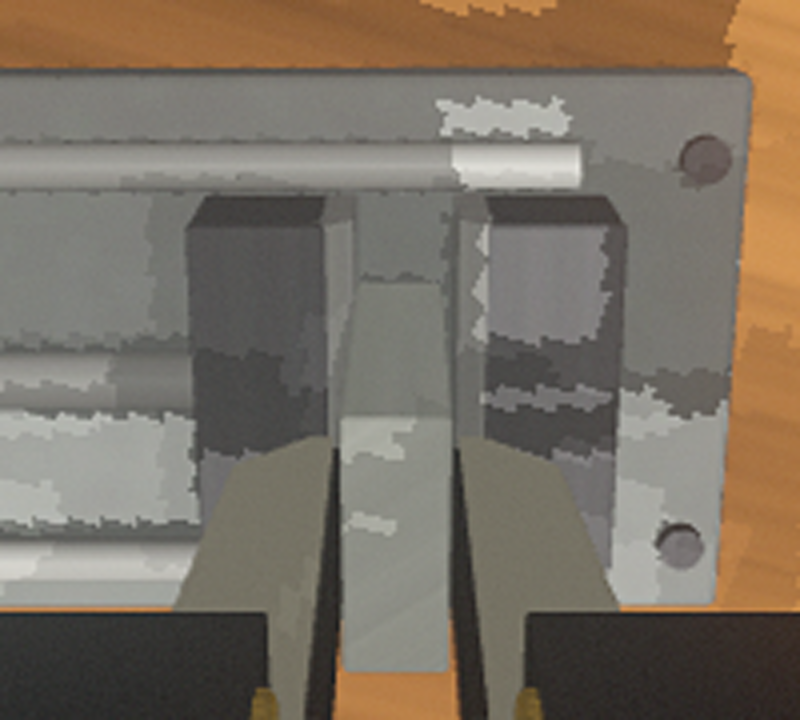

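Request:
{"method": "play_rows", "body": {
  "steps": [
    [[0,0,0],[0,-0.0004,-0.004],1],
    [[0,0,0],[0,-0.0004,-0.008],1],
    [[0,0,0],[0,-0.0004,-0.01],1],
    [[0,0,0],[0,-0.0004,-0.012],1],
    [[0,0,0],[0,-0.0004,-0.012],1]
  ]
}}

```text
time_s: 17.98
tcp_pos: [0.562, 0.0347, 0.0503]
tcp_rot: [-3.108, -0.459, 0.0]
contact_force: [0.2, -0.5, -0.4]
opening: 0.143
```

Request:
{"method": "play_rows", "body": {
  "steps": [
    [[0,0,0],[0,0,-0.001],1],
    [[0,0,0],[0,0,-0.0015],1],
    [[0,0,0],[0,0,-0.0015],1]
  ]
}}

```text
time_s: 18.35
tcp_pos: [0.5621, 0.0347, 0.0489]
tcp_rot: [-3.108, -0.459, 0.0]
contact_force: [-0.2, -1.0, -0.5]
opening: 0.149
```

```bash
python3 yaw.py
python3 - <<'E'
from h import *
c,im=snap("scene","s16");crop(im,230,150,350,260,6,"s16c")
E
python3 yaw.py
```

```text
18.35 [0.5621 0.0347 0.0489] open mm 13.856394682961335 jawdir -73.2 tilt [-0.  0. -1.] [-0.2 -1.  -0.5] [0.08 0.1  0.04] [-0.47  0.69  0.46  2.12 -0.67  0.48 -0.76]
18.4 [0.5621 0.0347 0.0489] open mm 14.24724742083936 jawdir -73.2 tilt [-0.  0. -1.] [-0.5 -0.6 -1.6] [ 0.08  0.11 -0.01] [-0.47  0.69  0.46  2.12 -0.67  0.48 -0.76]
```

View pics/s16c.png

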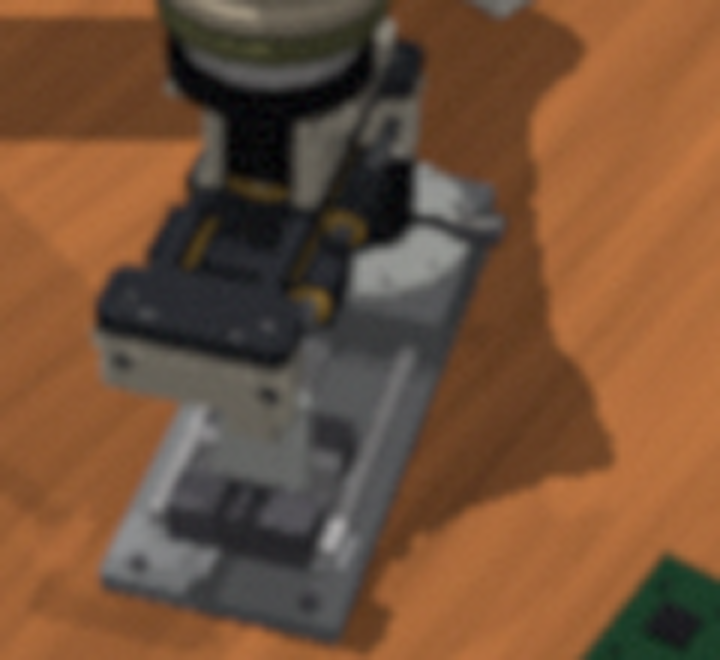

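Request:
{"method": "play_rows", "body": {
  "steps": [
    [[0,0,0],[0,0,-0.001],1],
    [[0,0,0],[0,0,-0.002],1],
    [[0,0,0],[0,0,-0.002],1]
  ]
}}

```text
time_s: 18.77
tcp_pos: [0.5627, 0.0343, 0.0483]
tcp_rot: [-3.108, -0.458, -0.003]
contact_force: [-3.3, -1.2, 17.5]
opening: 0.151
```

Request:
{"method": "play_rows", "body": {
  "steps": [
    [[0,0,0],[0,0,0.0015],1],
    [[0,0,0],[0,0,0.0015],0.5],
    [[0,0,0],[0,0,0.0015],0.5],
    [[0,0,0],[0,0,0.0015],0.5],
    [[0,0,0],[0,0,0.02],0.5],
    [[0,0,0],[0,0,0.06],0.4],
    [[0,0,0],[-0.04,-0.01,0.11],0.4],
    [[0,0,0],[-0.08,-0.03,0.12],0.4],
    [[0,0,0],[-0.08,-0.03,0.12],0.4],
    [[0,0,0],[-0.08,-0.03,0.12],0.4]
  ]
}}

```text
time_s: 20.02
tcp_pos: [0.4828, 0.0051, 0.167]
tcp_rot: [-3.108, -0.46, -0.001]
contact_force: [0.1, 0.2, 0.5]
opening: 0.295
```

```bash
python3 yaw.py
python3 - <<'E'
from h import *
c,im=snap("wrist","w17");crop(im,180,0,380,180,4,"w17c")
crop(im,0,0,200,170,4,"w17k")
c,im=snap("side","d17");crop(im,230,150,350,260,6,"d17c")
E
```

```text
20.025 [0.4828 0.0051 0.167 ] open mm 27.47925725256901 jawdir -73.17 tilt [ 0.001  0.    -1.   ] [0.1 0.2 0.5] [0.04 0.09 0.02] [-0.61  0.45  0.67  2.22 -0.49  0.62 -0.85]
```

View pics/w17.png

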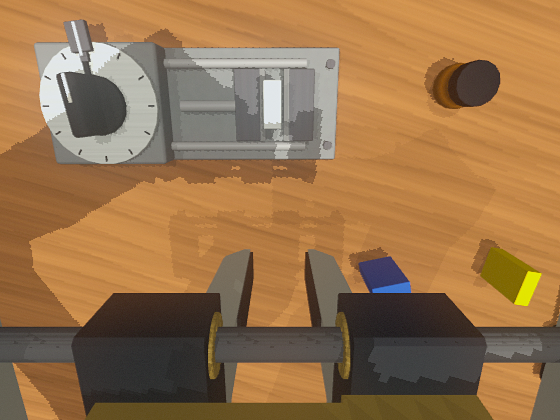

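View pics/w17c.png

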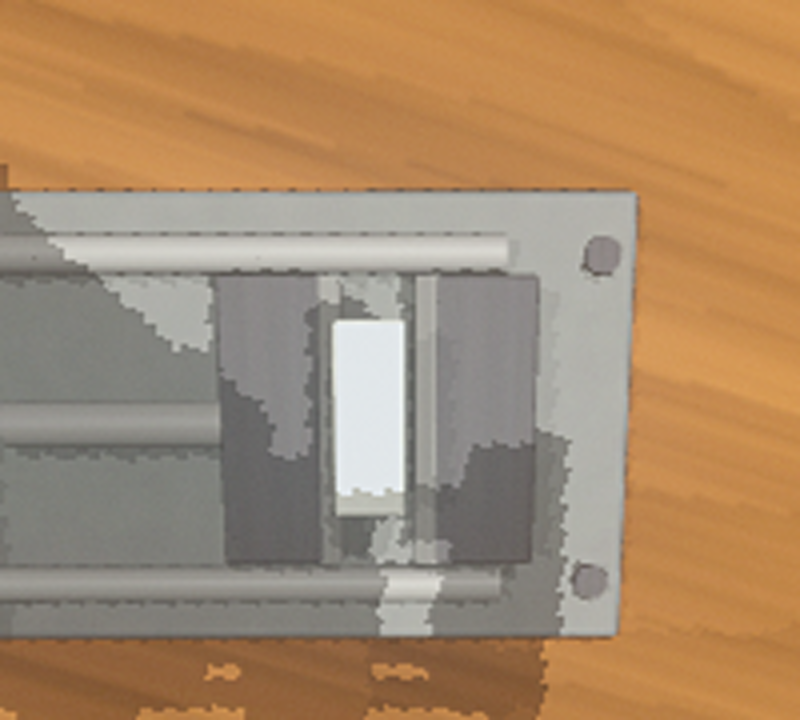

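View pics/d17c.png

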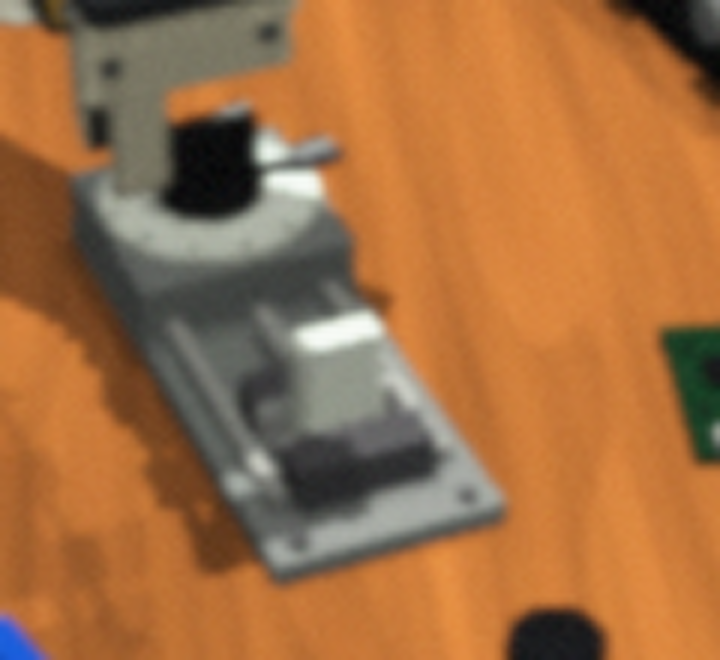

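View pics/w17k.png

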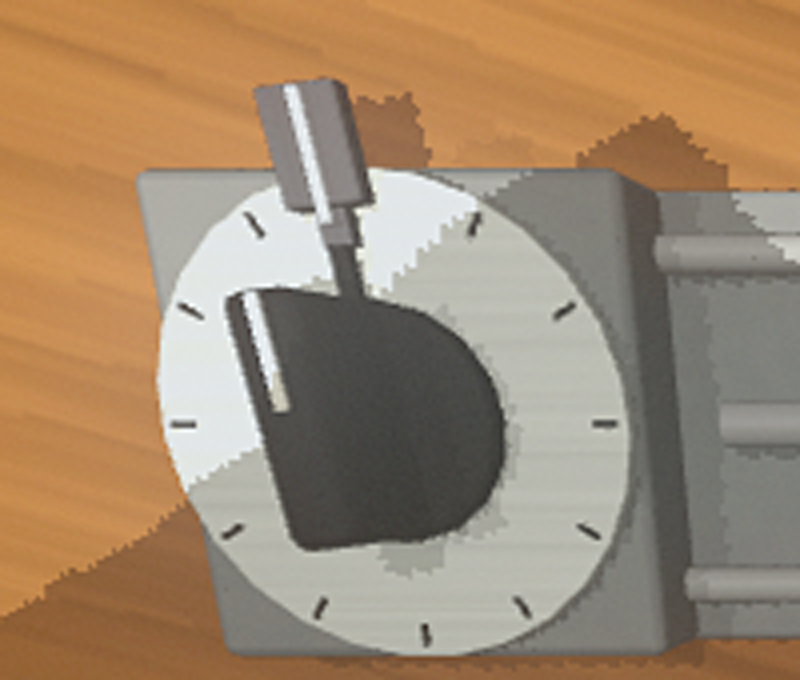

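Run:
```python
from h import *
c=ld("w17")
for z in(.066,.070,.086):
    f=lambda x,y:p2w(c,180+x/4-.37,y/4-.37,z)[:2]
    A,B,C,D=f(331,320),f(403,320),f(405,515),f(335,516)
    m=(A+B+C+D)/4;a=np.radians(16.8);r=m-[.5645,.0267]
    print(z,np.hypot(*(A-D)),np.hypot(*(B-C)),"rel slot x,y",r@[np.cos(a),np.sin(a)],r@[-np.sin(a),np.cos(a)])
g=lambda x,y,z:p2w(c,x/4-.37,y/4-.37,z)[:2]
n,i=g(344,243,.05),g(340,243,.052);print(n,i,np.hypot(*(n-i)))
from cell import job
job.hand_in();print(get_obs()['time_s'])
```

```text
0.066 0.03626942771720418 0.03607833406181997 rel slot x,y 0.0005460492919710466 0.00996901706704457
0.07 0.035739340003390685 0.03555103923461346 rel slot x,y 0.0004983158809242284 0.00989029248692044
0.086 0.03361898914813727 0.033441859925787 rel slot x,y 0.0003073822367371704 0.009575394166423863
[0.55132704 0.18748603] [0.5511618  0.18715422] 0.00037068166939646923
the job is handed in; nothing more can be done
the job is handed in; nothing more can be done
```

I turned the knob clockwise about 147° to the index lug. The jaw opening there measured about 16.1 mm in the wrist picture. The thick piece (about 14 mm at the grip) went in freely until it pressed on the base plate with 17.5 N. I let go and left it standing there.

**Last checks before handing in, at about 20 s of the 72 s:**
- **Knob:** the pointer tip read 0.4 mm from the index tip in the picture, within the 3.5 mm allowed.
- **Thick piece:** its top face measured the right size for standing fully down (about 35.7 mm for a 36 mm side). It stood about 0.5 mm off the jaws' middle in x and about 10 mm from the fixed jaw face.
- **Thin piece and other things:** I never touched the thin piece or any bystander. I did not take a last close look at them.

**What disagreed:**
- **Fingertips:** in the pictures they stood at about TCP height, not 22 mm ahead of it as stated. My first grip on the knob closed just above the bar and turned nothing, so I lowered the tool about 25 mm and gripped again.
- **Jaw opening:** the gap at the lead-in tops suggested about 17.7 mm rather than 16.1 mm. This did not matter, because the thick piece went in.

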